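# Find a drive wheel's high spot on the truing stand, lock it there and shut the guard

## Robot

A 6-joint arm with a two-finger parallel gripper is mounted at the origin on a cart in front of the work surface, level with it; the furniture and walls round the work are solid. World frame = base frame: x ahead of the robot, y to its left, z up, the work surface at z = 0. Lengths are in m, angles in rad, forces in N, time in s.
With the tool pointing down it reaches from about 0.375 to 0.9 m from the base axis. Payload 3.1 kg.
Tool frame: the origin (TCP) lies midway between the tips of the shut fingers; the grasp point (between the pads) lies manip.grip_depth behind it (manip.grip_depth is the distance from the TCP to the grasp point, in m); z points along the fingers, y is the direction in which the jaws open and shut (so a half turn about z gives the same grasp; the last joint's range is limited). The gripper opens to 85 mm and grips with 20 to 120 N. Pads are 22 mm wide; open, the fingers measure 114 mm over their backs; the gripper's body (76 mm by 85 mm) begins 54 mm behind the grasp point. The pads swing forward as they close: fully open they stand 13 mm farther back than shut.
Start: joints at [1.073, 0.527, 1.433, -0, 1.181, -0.178], TCP at [0.196, 0.593, 0.231] pointing down, gripper open.
Joint ranges: [-3.08, 3.08], [-0.75, 2.2], [0.22, 2.44], [-1.43, 4.57], [0, 2.65], [-2.85, 2.85]. Speed limits (rad/s): [2.79, 2.79, 3.14, 3.14, 3.14, 3.14].

## Interface

Orientations are given as a unit quaternion [x, y, z, w].
In Python, from station import manip, vision gives the robot as it stands.
- The arm moves only by the shell command python3 -m crank 'ROWS' [FORCE]. ROWS is JSON, a list of rows, each an object with "grip": the closure, from 0 (fully open) to 1 (shut); "offset": the shift along the tool's x, y, z in mm, a list of three; "angular": the turn, a rotation vector about the tool's x, y, z in degrees, a list of three. A call has 1 to 10 rows; each row is the pose to reach, as a shift and turn from the pose commanded when the call began, along the tool's axes at that moment; what a row does not reach only later rows make up. A row lasts 1/10 s, in which the tool goes at most 50 mm and 8.59 degrees, less where a joint would pass 70% of its speed; a pose out of reach is approached as far as the arm can. A call with a gripper value outside its range is refused whole. The fingers move at their own pace and stop on an object; FORCE is the grip in N (left out, the last holds). Time passes only in rows, so rows that repeat a pose let the fingers close. It gives the time, the measured TCP pose, the force and the opening at its end, in the units of the state.
- manip.sense(): the state, without advancing time (a new reading comes with each control period).
- vision.snapshot(name): name is "scene" or "top"; returns a dict with "pixels" (480x640x3 uint8, red, green, blue), "intrinsics" (3x3 intrinsics, pixels), "R" (3x3) and "t" (3): a world point X has camera coordinates R X + t. Camera axes: x right, y down, z forward; pixel columns grow to the right and rows downward; lengths in m; the calibration is good to about 2 mm. A picture is of the moment at which its call begins. There is no depth.
- manip.sign_off(): hands the job in, once; it reports no verdict.
The state is a dict: "t": time; "q": joint angles; "qd": joint speeds; "tau": joint torques, N m; "tcp_pos": TCP position; "tool_rot": TCP orientation; "force": force on the tool from outside, world axes, zero at the start; "ft_torque": the same for the moment, N m; "finger_gap": opening from 0.0 (shut) to 1.0 (fully open).
Only numpy, scipy, OpenCV 4.12 (cv2) and the standard library are available. Lean on these libraries where they do the work, as an engineer would, in place of code of your own. Each camera call takes 0.05 s, during which the arm holds its last target.

## Task

Get the rubber wheel on the truing stand ready for dressing: swing the brake lever off, turn the wheel slowly by its drive pins until the highest spot of the tyre (not the lesser bump) stands at the dial indicator's stylus, then leave it there and swing the brake lever fully on. Finally push the clear guard over the wheel until its latch clicks. Do not touch the indicator, and leave the other things on the bench where they are.

Things in the scene. Friction and masses are not known exactly. Their poses are not given: they have to be found in the camera images.
- stand: Grey truing stand, fixed to the bench; bed 140 mm (x) by 346 mm (y, from -209 to +137), top 22 mm above the bench. Origin on the bench under the wheel's axle. Its +y end carries the dial indicator (over a dresser motor with a white stone), its -y end the parked guard, its -x side (toward the robot) the brake lever; z is up.
- wheel_axis (a point): Point on the wheel's upright axis, at the tyre's top face 60 mm above the bench. The wheel lies flat: black rubber tyre of 48 mm radius, 26 mm wide, aluminium hub face, boss of 11 mm radius with a nut up to 66 mm. The tyre has a high spot (4 mm proud of the round) and elsewhere a lesser bump (2 mm proud), each about 60 degrees of rim wide.
- pin_1 (a point): Centre of the top of one of the wheel's two like drive pins: upright steel pin of 10 mm diameter, from the tyre's top face (60 mm) to 86 mm above the bench, 33 mm from the axle. Neither pin shows where the high spot is.
- pin_2 (a point): The other drive pin, opposite, of the same size.
- wheel (a joint): Angle of the wheel, rad, growing counter-clockwise seen from above; turns any number of times either way. Its zero says nothing about the high spot. With the brake off 1 to 2 N at a pin turn it, and it stays where it is left; with the brake on it is held.
- needle (a joint): Reading of the dial (white, 45 mm, facing up, 103 mm from the axle): rad of needle, clockwise from above, 0.7 rad per mm of stylus travel. 0 points at the wheel; long ticks every 1.0 rad. It reads about 0.2 on the round of the tyre, 1.55 on top of the lesser bump, 2.93 on top of the high spot and over 2.7 within 9 degrees of that. A bump lifts it over about 30 degrees either side of its top.
- indicator: Lever-type dial indicator, fixed on the stand: aluminium body of 53 mm diameter, top 62 mm above the bench, centre 103 mm from the axle toward the stand's +y; a snout and a thin ball-ended stylus reach from it to the tyre. Its origin is that of the stand (under the axle). Delicate: not to be touched.
- brake (a joint): Brake lever, rad: 0 = off, 1.0 = fully on; starts on. It turns about an upright axis 81 mm from the axle toward the stand's -x, its knob 38 mm from that axis; at 0 the knob points 0.5 rad to the -y side of the stand's -x direction, at 1.0 0.5 rad to the +y side. 3 to 4 N at the knob move it and it stays where it is left.
- brake_knob (a point): Middle of the brake lever's black upright knob, 55 mm above the bench; the knob is 16 mm thick and reaches from 38 to 69 mm above the bench.
- guard (a joint): Travel g of the clear guard hood, m: 0 = fully open, 0.141 = against its stop; it slides along the stand's +y. About 2 N move it; over the last 15 mm the latch adds up to 4 N. Past 0.1385 the latch holds it. The hood, 120 mm wide, 115 mm long, top 96 mm above the bench, open toward the wheel and below, spans -200 mm + g to -85 mm + g along the stand's y.
- guard_bar (a point): Middle of the guard's black push bar on its -y end, 70 mm above the bench, at -218 mm + g along the stand's y; the bar runs 84 mm along the stand's x, is 12 mm thick and stands 18 mm off the hood's end wall. Push it toward the stand's +y.
- latch (a joint): Brass spring latch at the stand's -x side near the indicator, m: 0 = up; the guard presses it down up to 0.007 in passing and it snaps back up to 0 behind the guard's steel striker pin.
- tape: Bystander: roll of amber tape, 60 mm diameter, 12 mm high, by the stand's -x side; origin under its centre.
- jar: Bystander: brown jar, 44 mm diameter, 47 mm high, behind the stand; origin under its centre.
- tinner: Bystander: small white tin, 38 mm diameter, 19 mm high, by the stand's -x side; origin under its centre.
- screwdriver: Bystander: red-handled screwdriver, 150 mm long, 18 mm high, past the indicator end; origin under its centre.
- connector: Bystander: white connector with wire tails, 70x27x12 mm, past the guard end; origin under its centre.
- carton: Bystander: small brown carton, 50x50x42 mm, past the guard end; origin under its centre.
- stylus_tip (a point): Where the ball of the indicator's stylus meets the round tyre: 48 mm from the axle toward the stand's +y, 52 mm above the bench.

How it is judged:
By the outcome, as a careful person would: the job done as asked, in the order asked, and still so for the second after the job is handed in, with the robot touching nothing.
It also fails if it takes over 72 s, if anything falls off the work surface, if the arm or the gripper's body presses on something with over 40 N, if the wrist force passes 120 N, or if a joint passes its speed limit or range.

## Working session

There is one attempt and no reset: what is moved stays moved. The work goes in short steps, Python scripts to look and compute and a shell command to move; the robot and the scene stay as the last step left them, time stands still between calls to the robot, and variables do not carry over. Pictures are saved under pics/ and viewed, and the job is handed in when it is done.

```bash
ls; mkdir -p pics
cat > h.py <<'E'
import numpy as np,cv2
from station import manip,vision
def snap(n,f=None):
    s=vision.snapshot(n)
    if f: cv2.imwrite('pics/'+f,s['pixels'][:,:,::-1])
    return s
def ray(s,u,v,z):
    K=np.array(s['intrinsics']);R=np.array(s['R']);t=np.array(s['t'])
    c=-R.T@t; d=R.T@np.linalg.inv(K)@np.array([u,v,1.]); return c+d*(z-c[2])/d[2]
def proj(s,X):
    p=np.array(s['intrinsics'])@(np.array(s['R'])@np.array(X)+np.array(s['t'])); return p[:2]/p[2]
E
python3 - <<'E'
from h import *
import pickle
a=snap('scene','s0.png');b=snap('top','t0.png')
pickle.dump((a,b),open('p0.pkl','wb'))
for s in(a,b): print(s['intrinsics'],-np.array(s['R']).T@s['t'],s['R'])
print(manip.sense(),manip.grip_depth)
E
```

```text
pics
[[595.13669145   0.         314.71867744]
 [  0.         595.13669145 240.1583391 ]
 [  0.           0.           1.        ]] [-0.30107725 -0.47395475  1.08210725] [[ 0.51305944 -0.85835262  0.00088672]
 [-0.603981   -0.36174862 -0.71017244]
 [ 0.60989914  0.36382511 -0.70402722]]
[[456.86641214   0.         317.20892549]
 [  0.         456.86641214 235.13113695]
 [  0.           0.           1.        ]] [0.35886617 0.05382072 1.15856101] [[ 0.0057402  -0.99981537 -0.01833762]
 [-0.98354661 -0.00233368 -0.18063946]
 [ 0.18056331  0.01907281 -0.98337842]]
{'t': 0.1, 'q': array([ 1.07250040e+00,  5.28374143e-01,  1.43378090e+00, -2.67478528e-05,
        1.18137029e+00, -1.78547520e-01]), 'qd': array([ 0.00018927, -0.0011258 , -0.00326537,  0.00017521,  0.00064186,
        0.00013105]), 'tau': array([ 1.21480332e-05, -4.43303490e+01, -1.78586465e+01, -2.17221700e-04,
        3.87766137e-03, -1.96714205e-05]), 'tcp_pos': array([0.19615184, 0.59274886, 0.23042874]), 'tool_rot': array([ 1.59188919e-01,  9.87247666e-01, -9.15634179e-04, -3.09157184e-04]), 'force': array([-0.33742295, -0.54387835,  0.09943485]), 'ft_torque': array([-0.03493197,  0.00826045, -0.00441763]), 'finger_gap': 1.0064022164948003} 0.0187
```

View pics/s0.png

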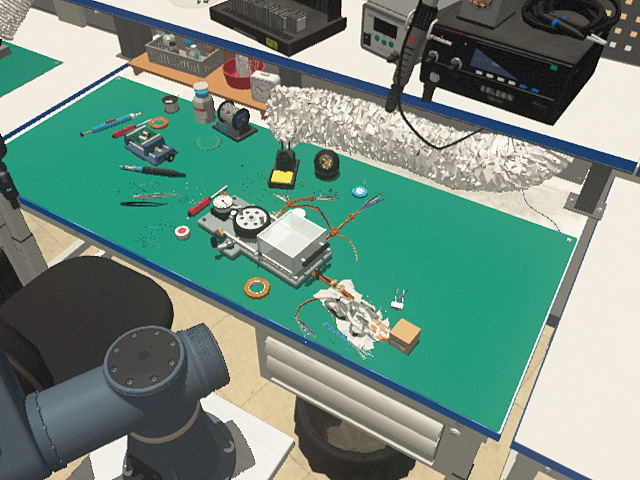

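View pics/t0.png

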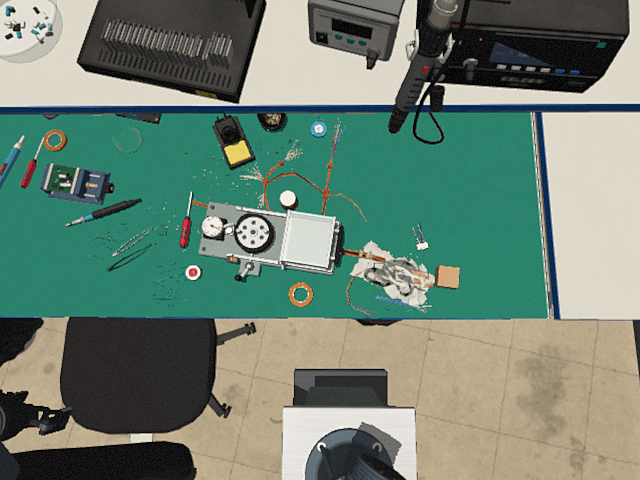

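The top view shows the stand at about (270,238): dial at (214,227), wheel at (254,232), brake at (243,270), guard at (310,240). I'll zoom in next.

Run:
```python
from h import *
import pickle
a,b=pickle.load(open('p0.pkl','rb'))
cv2.imwrite('pics/tz.png',cv2.resize(b['pixels'][180:310,180:360,::-1],(792,572),interpolation=cv2.INTER_CUBIC))
cv2.imwrite('pics/sz.png',cv2.resize(a['pixels'][175:305,170:350,::-1],(792,572),interpolation=cv2.INTER_CUBIC))
```

```text
(no output)
```

View pics/tz.png

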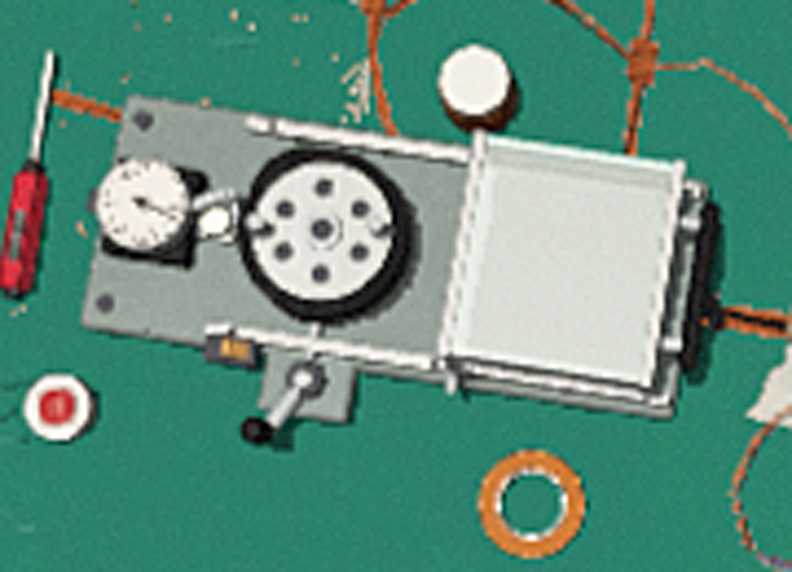

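View pics/sz.png

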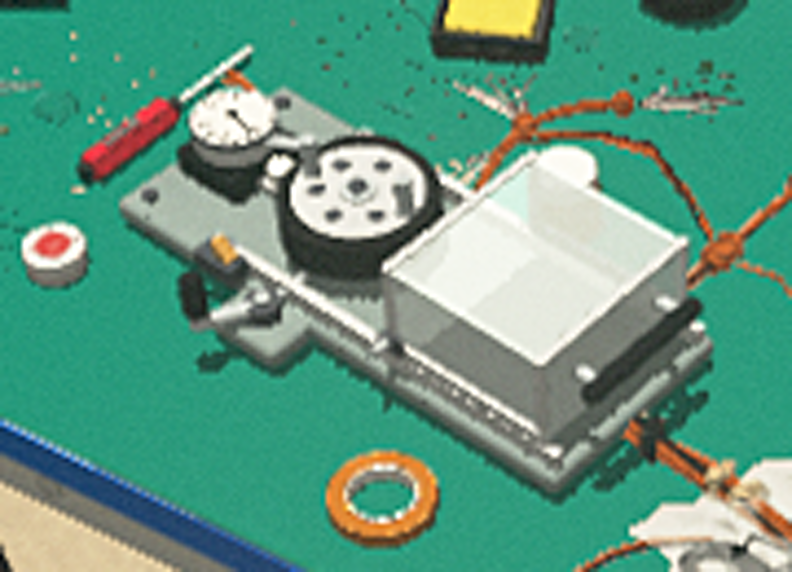

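```bash
cat > m.py <<'E'
from h import *
def blob(s,roi,lo,hi,k=1):
    u0,v0,u1,v1=roi
    im=cv2.cvtColor(s['pixels'],cv2.COLOR_RGB2HSV)[v0:v1,u0:u1]
    m=cv2.inRange(im,lo,hi); cs,_=cv2.findContours(m,cv2.RETR_EXTERNAL,cv2.CHAIN_APPROX_NONE)
    c=max(cs,key=cv2.contourArea)
    return c+np.array([u0,v0]),m
E
python3 - <<'E'
from m import *
import pickle
a,b=pickle.load(open('p0.pkl','rb'))
# hub face and dial: white low-sat
for n,s,rois in(('top',b,{'hub':(236,214,274,252),'dial':(200,214,224,240)}),('scene',a,{'hub':(232,205,270,234),'dial':(211,192,236,210)})):
  for k,r in rois.items():
    c,m=blob(s,r,(0,0,185),(180,45,255))
    h=cv2.convexHull(c)
    e=cv2.fitEllipse(h)
    z=.06 if k=='hub' else .062
    print(n,k,np.round(e,1) if 0 else e,ray(s,*e[0],z).round(4))
# knob
def P(s,sc,x,y,z):
    o=(180,180) if s is b else (170,175)
    return ray(s,o[0]+x/4.4,o[1]+y/4.4,z).round(4)
print('knob top',P(b,0,257,429,.069),P(a,0,190,283,.069))
print('bar',P(b,0,712,203,.076),P(b,0,692,370,.076),'scene',P(a,0,698,305,.076),P(a,0,592,390,.076))
print('pin tops',P(b,0,258,226,.086),P(b,0,384,228,.086),'scene',P(a,0,311,152,.086),P(a,0,405,185,.086))
print('nut',P(b,0,322,229,.066),P(a,0,359,185,.066))
print('bed corners',[P(b,0,*p,.022) for p in((127,98),(83,325))])
print('bed corners s',[P(a,0,*p,.022) for p in((283,88),(121,207),(556,488),(713,340))])
E
```

```text
top hub ((252.60118103027344, 232.1978302001953), (30.08428382873535, 31.652751922607422), 81.70655822753906) [0.5675 0.2338 0.06  ]
top dial ((211.81088256835938, 225.7837677001953), (19.34505844116211, 20.409881591796875), 39.122013092041016) [0.583  0.3346 0.062 ]
scene hub ((250.8994903564453, 218.23097229003906), (20.510986328125, 30.2388916015625), 83.90489959716797) [0.569  0.2334 0.06  ]
scene dial ((222.61106872558594, 200.98983764648438), (12.47689151763916, 19.28323745727539), 79.77544403076172) [0.5838 0.3337 0.062 ]
knob top [0.4554 0.2629 0.069 ] [0.4528 0.262  0.069 ]
bar [0.5799 0.0155 0.076 ] [0.4877 0.0267 0.076 ] scene [0.5755 0.0103 0.076 ] [0.4923 0.0266 0.076 ]
pin tops [0.5645 0.2632 0.086 ] [0.5636 0.1943 0.086 ] scene [0.56  0.256 0.086] [0.5646 0.1943 0.086 ]
nut [0.5668 0.2314 0.066 ] [0.5684 0.2303 0.066 ]
bed corners [array([0.6529, 0.3554, 0.022 ]), array([0.5188, 0.3742, 0.022 ])]
bed corners s [array([0.6549, 0.353 , 0.022 ]), array([0.5177, 0.3708, 0.022 ]), array([0.4642, 0.0326, 0.022 ]), array([0.6027, 0.0151, 0.022 ])]
```

```bash
cat > go.py <<'E'
import sys
from h import *
from scipy.spatial.transform import Rotation as Ro
AX=np.array([.568,.2328,0]);YAW=-.154
S=Ro.from_euler('z',YAW)
def st(p): return S.inv().apply(np.array(p)-AX)
def wd(p): return S.apply(p)+AX
def off(target,jaw=None):
    s=manip.sense();R=Ro.from_quat(s['tool_rot'])
    d=R.inv().apply(wd(np.array(target)/1000)-s['tcp_pos'])*1000
    yj=R.apply([0,1,0]); y=np.degrees(np.arctan2(yj[1],yj[0]))-np.degrees(YAW)
    print('stand tcp',(st(s['tcp_pos'])*1000).round(1),'jaw yaw in stand',y.round(2),'offset',d.round(1),'turn z',None if jaw is None else round(y-jaw,2),'F',s['force'].round(1),'t',s['t'],'gap',round(s['finger_gap'],3),'tilt',R.apply([0,0,1]).round(4),'q',s['q'].round(2))
if __name__=='__main__':
    a=[float(x) for x in sys.argv[1:]]
    off(a[:3],a[3] if len(a)>3 else None)
E
python3 go.py -115 53 150 90
```

```text
stand tcp [-422.7  298.7  230.4] jaw yaw in stand 80.5 offset [-344.  -191.4   80.7] turn z -9.5 F [-0.3 -0.5  0.1] t 0.1 gap 1.006 tilt [-9.0e-04 -1.7e-03 -1.0e+00] q [ 1.07  0.53  1.43 -0.    1.18 -0.18]
```

```bash
python3 -m crank '[{"grip":1,"offset":[-40,-22,0],"angular":[0,0,-3]},{"grip":1,"offset":[-80,-44,0],"angular":[0,0,-6]},{"grip":1,"offset":[-120,-66,0],"angular":[0,0,-9.5]},{"grip":1,"offset":[-160,-88,0],"angular":[0,0,-9.5]},{"grip":1,"offset":[-200,-110,20],"angular":[0,0,-9.5]},{"grip":1,"offset":[-240,-132,40],"angular":[0,0,-9.5]},{"grip":1,"offset":[-280,-154,60],"angular":[0,0,-9.5]},{"grip":1,"offset":[-320,-176,80],"angular":[0,0,-9.5]},{"grip":1,"offset":[-344,-191,81],"angular":[0,0,-9.5]},{"grip":1,"offset":[-344,-191,81],"angular":[0,0,-9.5]}]' 40; python3 go.py -115 53 50 90
```

```text
t: 1.1
tcp_pos: [0.4653, 0.3009, 0.1491]
tool_rot: [0.079, 0.997, -0.001, -0.0]
force: [0.5, 0.3, -0.1]
finger_gap: -0.002
stand tcp [-111.9   51.5  149.1] jaw yaw in stand 89.71 offset [ 3.   1.6 99.1] turn z -0.29 F [ 0.5  0.3 -0.1] t 1.1 gap -0.002 tilt [-7.0e-04 -1.1e-03 -1.0e+00] q [ 0.37  0.55  1.69 -0.    0.91 -1.04]
```

```bash
python3 -m crank '[{"grip":1,"offset":[2,1,40],"angular":[0,0,0]},{"grip":1,"offset":[3,2,80],"angular":[0,0,0]},{"grip":1,"offset":[3,2,99],"angular":[0,0,0]},{"grip":1,"offset":[3,2,99],"angular":[0,0,0]}]'
python3 - <<'E'
from h import *
b=snap('top');a=snap('scene')
cv2.imwrite('pics/t1.png',cv2.resize(b['pixels'][180:310,180:360,::-1],(792,572),interpolation=cv2.INTER_CUBIC))
cv2.imwrite('pics/s1.png',cv2.resize(a['pixels'][175:305,170:350,::-1],(792,572),interpolation=cv2.INTER_CUBIC))
E
python3 go.py -115 0 50 90
```

```text
t: 1.5
tcp_pos: [0.4574, 0.3061, 0.0487]
tool_rot: [0.077, 0.997, -0.001, -0.003]
force: [-0.8, -0.8, 0.7]
finger_gap: 0.004
stand tcp [-118.2   56.7   51.5] jaw yaw in stand 90.05 offset [ -3.1 -56.7   1.5] turn z 0.05 F [-1.2 -0.6  0.8] t 1.6 gap -0.001 tilt [-3.e-04  1.e-04 -1.e+00] q [ 0.39  0.7   1.75  0.    0.69 -1.03]
```

View pics/t1.png

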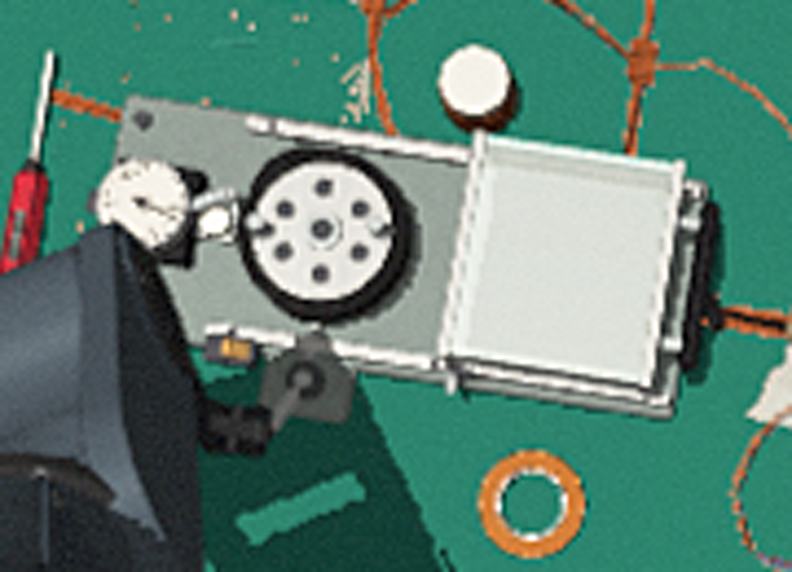

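View pics/s1.png

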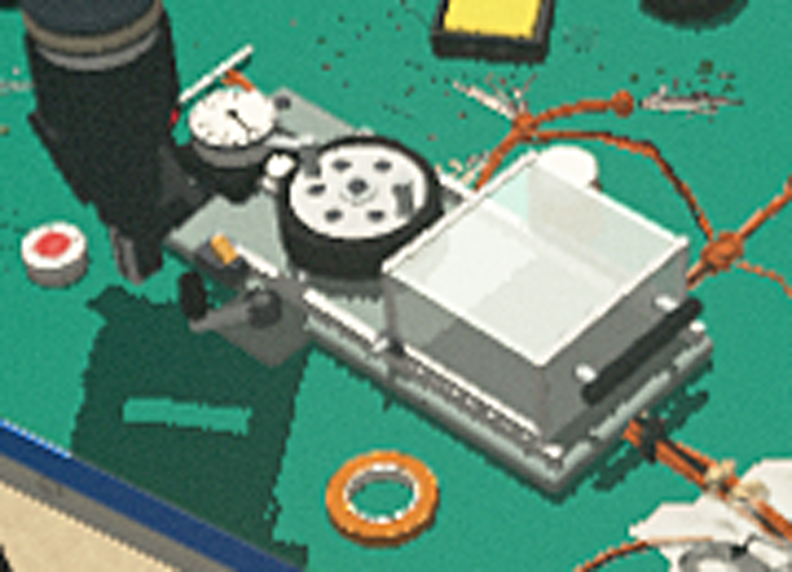

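The fingers are on the +y side of the knob (knob at about (235,430) in the top zoom), clear of it. Now I push the lever off.

```bash
python3 -m crank '[{"grip":1,"offset":[0,-8,0],"angular":[0,0,0]},{"grip":1,"offset":[0,-14,0],"angular":[0,0,0]},{"grip":1,"offset":[0,-19,0],"angular":[0,0,0]},{"grip":1,"offset":[0,-24,0],"angular":[0,0,0]},{"grip":1,"offset":[0,-29,0],"angular":[0,0,0]},{"grip":1,"offset":[0,-34,0],"angular":[0,0,0]},{"grip":1,"offset":[0,-38,0],"angular":[0,0,0]},{"grip":1,"offset":[0,-42,0],"angular":[0,0,0]},{"grip":1,"offset":[0,-45,0],"angular":[0,0,0]},{"grip":1,"offset":[0,-45,0],"angular":[0,0,0]}]'; python3 go.py -115 0 50 90
python3 - <<'E'
from h import *
a=snap('scene')
cv2.imwrite('pics/s2.png',cv2.resize(a['pixels'][175:305,170:350,::-1],(792,572),interpolation=cv2.INTER_CUBIC))
E
```

```text
t: 2.6
tcp_pos: [0.4533, 0.2615, 0.0517]
tool_rot: [0.077, 0.997, 0.0, 0.0]
force: [-1.0, 1.5, 0.3]
finger_gap: 0.002
stand tcp [-117.8   10.7   51.7] jaw yaw in stand 89.97 offset [ -2.8 -10.7   1.7] turn z -0.03 F [-1.   1.5  0.3] t 2.6 gap 0.002 tilt [ 2.e-04  1.e-04 -1.e+00] q [ 0.31  0.68  1.82  0.    0.64 -1.11]
```

View pics/s2.png

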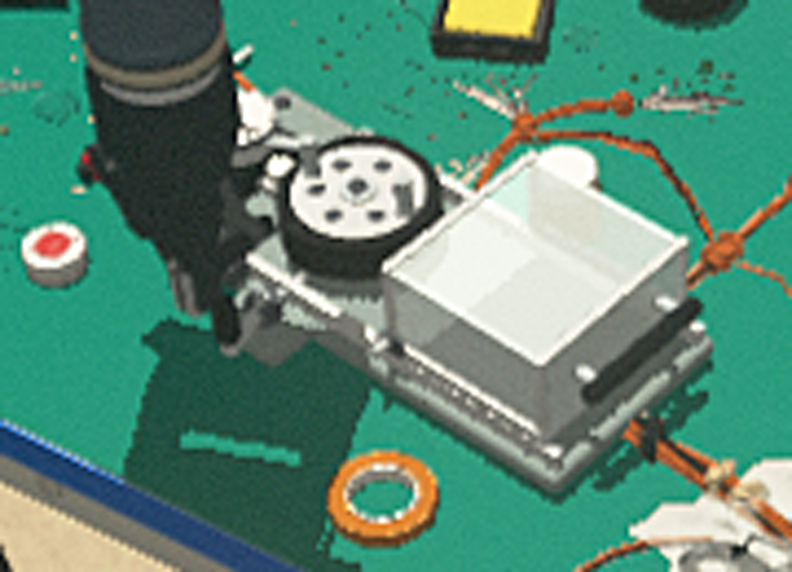

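The knob is moving ahead of the fingers, now at (232,325), so I keep pushing until it reaches the stop.

```bash
python3 -m crank '[{"grip":1,"offset":[0,-3,0],"angular":[0,0,0]},{"grip":1,"offset":[0,-6,0],"angular":[0,0,0]},{"grip":1,"offset":[0,-8,0],"angular":[0,0,0]},{"grip":1,"offset":[0,-8,0],"angular":[0,0,0]}]'; python3 go.py -115 0 50 90;python3 -m crank '[{"grip":1,"offset":[0,-2,0],"angular":[0,0,0]},{"grip":1,"offset":[0,-4,0],"angular":[0,0,0]},{"grip":1,"offset":[0,-4,0],"angular":[0,0,0]}]'; python3 go.py -115 0 50 90
```

```text
t: 3.05
tcp_pos: [0.4539, 0.2541, 0.0516]
tool_rot: [0.077, 0.997, 0.001, 0.002]
force: [2.6, 4.0, -1.0]
finger_gap: 0.004
stand tcp [-116.     3.6   51.6] jaw yaw in stand 89.98 offset [-1.  -3.6  1.6] turn z -0.02 F [ 2.6  4.  -1. ] t 3.05 gap 0.004 tilt [ 0.0035  0.0011 -1.    ] q [ 0.3   0.68  1.83 -0.    0.63 -1.12]
t: 3.35
tcp_pos: [0.4541, 0.2532, 0.0517]
tool_rot: [0.078, 0.997, 0.003, 0.003]
force: [2.3, 16.2, -2.8]
finger_gap: -0.003
stand tcp [-115.7    2.7   51.7] jaw yaw in stand 89.82 offset [-0.7 -2.7  1.7] turn z -0.18 F [ 2.3 16.2 -2.8] t 3.35 gap -0.003 tilt [ 0.0063  0.0061 -1.    ] q [ 0.29  0.68  1.84  0.01  0.62 -1.13]
```

The lever is against its off stop: 16 N and no more travel. I back off, rise, and measure the pins.

```bash
python3 -m crank '[{"grip":1,"offset":[0,16,0],"angular":[0,0,0]},{"grip":1,"offset":[0,26,-30],"angular":[0,0,0]},{"grip":1,"offset":[0,28,-80],"angular":[0,0,0]},{"grip":1,"offset":[0,28,-110],"angular":[0,0,0]},{"grip":0,"offset":[0,28,-110],"angular":[0,0,0]}]' 20
python3 - <<'E'
from h import *
import pickle
b=snap('top');a=snap('scene');pickle.dump((a,b),open('p3.pkl','wb'))
cv2.imwrite('pics/t3.png',cv2.resize(b['pixels'][205:290,190:290,::-1],(700,595),interpolation=cv2.INTER_CUBIC))
cv2.imwrite('pics/s3.png',cv2.resize(a['pixels'][190:260,205:285,::-1],(680,595),interpolation=cv2.INTER_CUBIC))
E
python3 go.py 0 0 120 90
```

```text
t: 3.85
tcp_pos: [0.4578, 0.2781, 0.1652]
tool_rot: [0.076, 0.997, 0.001, 0.003]
force: [0.5, 0.4, 0.1]
finger_gap: 0.157
stand tcp [-118.3   26.5  161.5] jaw yaw in stand 90.03 offset [-118.3  -26.5   41.5] turn z 0.03 F [ 0.5 -0.1 -0.6] t 3.95 gap 0.332 tilt [-6.0e-04 -1.2e-03 -1.0e+00] q [ 0.34  0.5   1.73 -0.    0.91 -1.08]
```

View pics/t3.png

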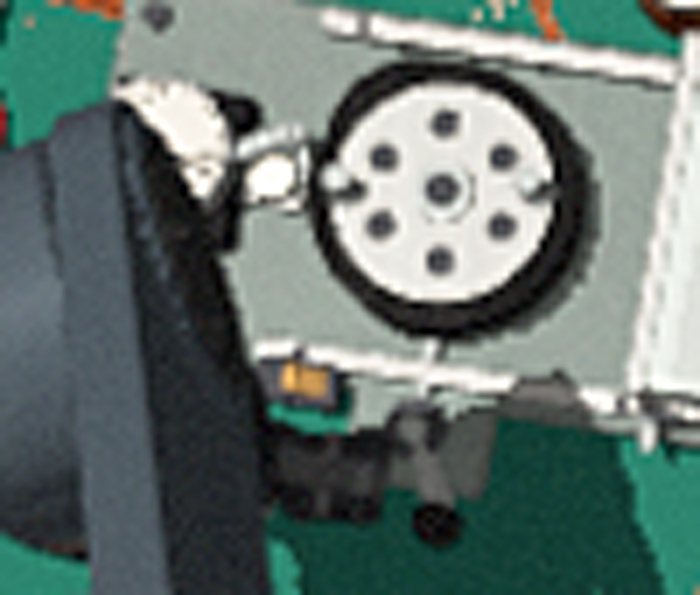

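View pics/s3.png

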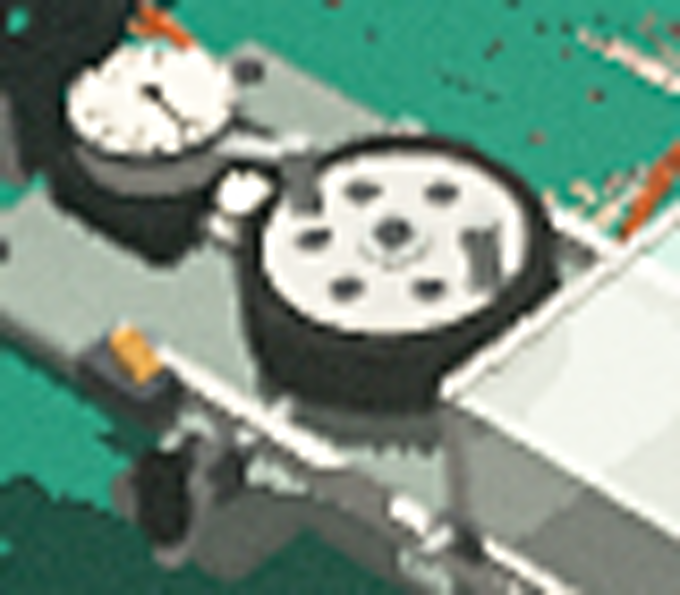

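The lever is at off (knob at (437,522)). Top pin caps are at about (336,180) and (532,184). In the scene view the pin tops are near (300,157) and (484,232).

```bash
python3 - <<'E'
from go import *
import pickle
a,b=pickle.load(open('p3.pkl','rb'))
def T(x,y,z): return st(ray(b,190+(x+.5)/7-.5,205+(y+.5)/7-.5,z))*1000
def C(x,y,z): return st(ray(a,205+(x+.5)/8.5-.5,190+(y+.5)/8.5-.5,z))*1000
for n,f,l in(('top',T,[(336,180),(532,184)]),('scene',C,[(300,157),(484,232)])):
    p,q=[f(*x,.086) for x in l]; d=p-q
    print(n,p.round(1),q.round(1),((p+q)/2).round(1),np.hypot(*d[:2]).round(1),np.degrees(np.arctan2(d[1],d[0])).round(1))
print('nut',T(443,190,.066).round(1),C(396,233,.066).round(1))
for s,n in((a,'a'),(b,'b')): print([proj(s,wd(np.array(p)/1000)).round(1) for p in((0,33,86),(0,-33,86),(0,0,66))])
E
python3 go.py 0 0 130 90
```

```text
top [-5.9 32.5 86. ] [  3.2 -34.3  86. ] [-1.3 -0.9 86. ] 67.4 97.8
scene [-8.7 27.3 86. ] [  2.2 -37.1  86. ] [-3.2 -4.9 86. ] 65.3 99.6
nut [-0.3 -0.6 66. ] [ 0.3 -1.3 66. ]
[array([240.7, 205.3]), array([259.7, 216.6]), array([250.7, 216.8])]
[array([237.8, 227.9]), array([264.8, 232.1]), array([252.6, 231.5])]
stand tcp [-118.3   26.5  161.5] jaw yaw in stand 90.03 offset [-118.3  -26.5   31.5] turn z 0.03 F [ 0.5 -0.1 -0.6] t 3.95 gap 0.332 tilt [-6.0e-04 -1.2e-03 -1.0e+00] q [ 0.34  0.5   1.73 -0.    0.91 -1.08]
```

```bash
python3 -m crank '[{"grip":0,"offset":[-30,-7,0],"angular":[0,0,-4]},{"grip":0,"offset":[-60,-14,0],"angular":[0,0,-8]},{"grip":0,"offset":[-90,-21,10],"angular":[0,0,-8]},{"grip":0,"offset":[-118,-27,30],"angular":[0,0,-8]},{"grip":0,"offset":[-118,-27,30],"angular":[0,0,-8]},{"grip":0,"offset":[-118,-27,30],"angular":[0,0,-8]}]'; python3 go.py 0 -0.5 70 98
python3 - <<'E'
from h import *
b=snap('top');a=snap('scene')
cv2.imwrite('pics/t4.png',cv2.resize(b['pixels'][180:310,180:360,::-1],(792,572),interpolation=cv2.INTER_CUBIC))
cv2.imwrite('pics/s4.png',cv2.resize(a['pixels'][175:305,170:350,::-1],(792,572),interpolation=cv2.INTER_CUBIC))
E
```

```text
t: 4.55
tcp_pos: [0.5663, 0.2317, 0.1284]
tool_rot: [0.008, 1.0, -0.001, -0.003]
force: [-0.7, -1.1, 0.4]
finger_gap: 1.0
stand tcp [ -1.5  -1.3 128.4] jaw yaw in stand 97.93 offset [-2.   0.7 58.4] turn z -0.07 F [-0.7 -1.1  0.4] t 4.55 gap 1.0 tilt [-0.0069 -0.0017 -1.    ] q [ 0.21  0.64  1.55 -0.    0.96 -1.35]
```

View pics/t4.png

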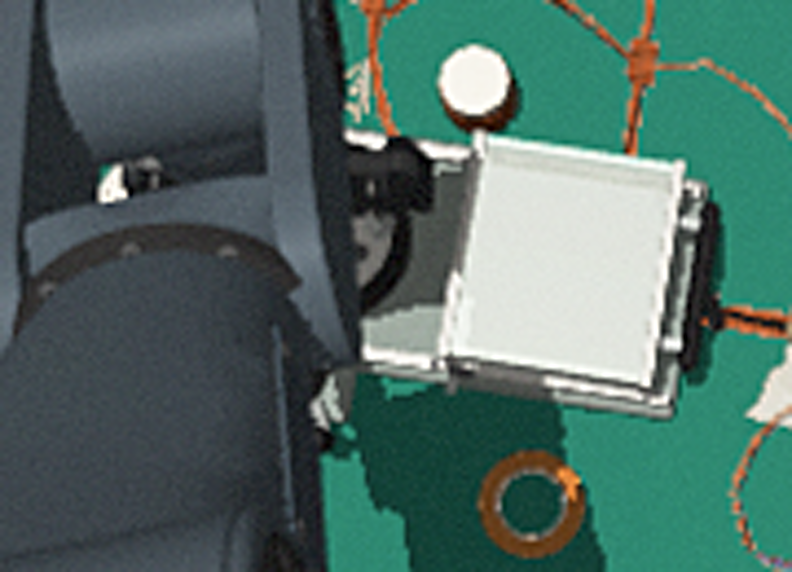

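View pics/s4.png

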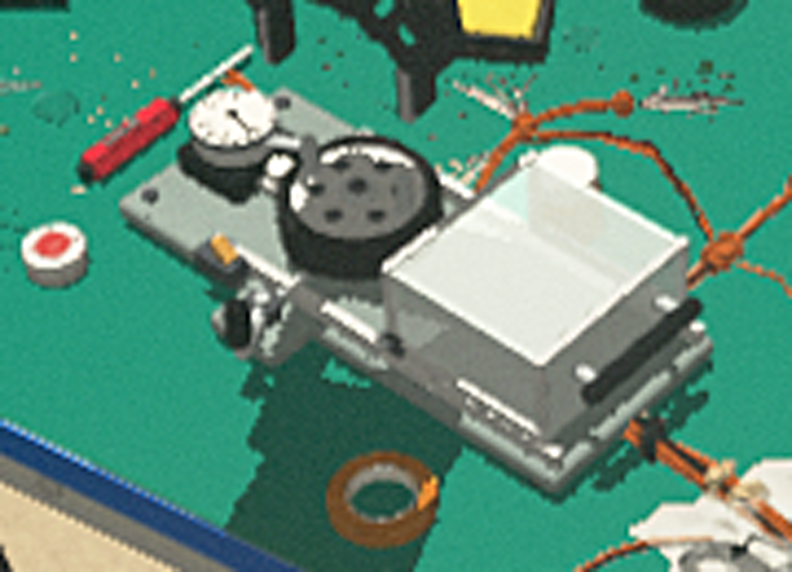

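The open fingers show at scene (278,55) and (415,110), and the dial is visible. I check the finger projection before descending.

```bash
python3 - <<'E'
from go import *
a=snap('scene')
s=manip.sense();R=Ro.from_quat(s['tool_rot'])
for r in (-57,-43,43,57):
  for b in(11,13):
    p=s['tcp_pos']+R.apply([0.011,r/1000,-b/1000]); q=proj(a,p); print(r,b,((q-[170,175]+.5)*4.4-.5).round(0))
print(R.apply([0,0,1]))
E
python3 go.py 0 -0.5 70 98
```

```text
-57 11 [418. 133.]
-57 13 [417. 130.]
-43 11 [397. 124.]
-43 13 [396. 121.]
43 11 [270.  70.]
43 13 [270.  67.]
57 11 [250.  62.]
57 13 [250.  59.]
[-2.40993839e-03 -5.34960665e-04 -9.99996953e-01]
stand tcp [-1.400e+00  1.000e-01  1.309e+02] jaw yaw in stand 98.05 offset [-1.4 -0.7 60.9] turn z 0.05 F [ 0.3 -0.4  1.2] t 4.7 gap 0.998 tilt [-2.4e-03 -5.0e-04 -1.0e+00] q [ 0.21  0.64  1.55 -0.    0.96 -1.35]
```

```bash
python3 -m crank '[{"grip":0,"offset":[-1,-0.5,20],"angular":[0,0,0]},{"grip":0,"offset":[-1.5,-0.7,40],"angular":[0,0,0]},{"grip":0,"offset":[-1.5,-0.7,52],"angular":[0,0,0]},{"grip":0,"offset":[-1.5,-0.7,52],"angular":[0,0,0]},{"grip":0,"offset":[-1.5,-0.7,52],"angular":[0,0,0]}]'; python3 go.py 0 -0.5 62 98
python3 - <<'E'
from h import *
b=snap('top');a=snap('scene')
cv2.imwrite('pics/s5.png',cv2.resize(a['pixels'][175:275,190:300,::-1],(660,600),interpolation=cv2.INTER_CUBIC))
E
```

```text
t: 5.2
tcp_pos: [0.5696, 0.2325, 0.0798]
tool_rot: [0.007, 1.0, 0.0, 0.0]
force: [0.1, 0.5, 0.4]
finger_gap: 1.0
stand tcp [ 1.7 -0.1 79.8] jaw yaw in stand 98.03 offset [ 1.7 -0.2 17.8] turn z 0.03 F [0.1 0.5 0.4] t 5.2 gap 1.0 tilt [ 2.e-04  0.e+00 -1.e+00] q [ 0.21  0.71  1.57 -0.    0.86 -1.35]
```

View pics/s5.png

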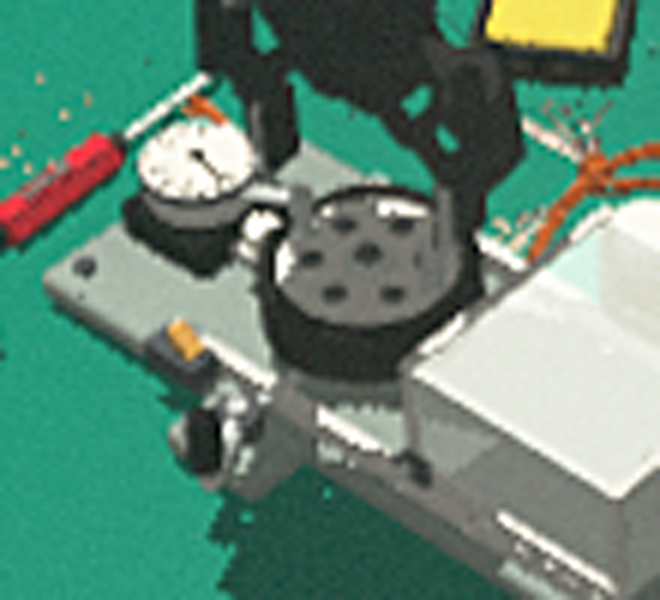

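The dial at (198,160) stays visible with the fingers above and outside the pins (left finger bottom at (275,165), pin top near (302,192)). I continue down slowly.

```bash
python3 -m crank '[{"grip":0,"offset":[1,0,3],"angular":[0,0,0]},{"grip":0,"offset":[1,0,6],"angular":[0,0,0]},{"grip":0,"offset":[1,0,9],"angular":[0,0,0]},{"grip":0,"offset":[1,0,9],"angular":[0,0,0]}]'; python3 go.py 0 -0.5 62 98;  python3 -m crank '[{"grip":0,"offset":[0,0,3],"angular":[0,0,0]},{"grip":0,"offset":[0,0,6],"angular":[0,0,0]},{"grip":0,"offset":[0,0,8],"angular":[0,0,0]},{"grip":0,"offset":[0,0,8],"angular":[0,0,0]}]'; python3 go.py 0 -0.5 62 98
python3 - <<'E'
from h import *
a=snap('scene')
cv2.imwrite('pics/s6.png',cv2.resize(a['pixels'][175:275,190:300,::-1],(660,600),interpolation=cv2.INTER_CUBIC))
E
```

```text
t: 5.7
tcp_pos: [0.5684, 0.232, 0.0698]
tool_rot: [0.007, 1.0, -0.0, -0.0]
force: [-0.1, 0.1, 0.7]
finger_gap: 0.998
stand tcp [ 0.6 -0.7 69.8] jaw yaw in stand 98.0 offset [0.5 0.3 7.8] turn z -0.0 F [-0.1  0.1  0.7] t 5.7 gap 0.998 tilt [-9.e-04 -2.e-04 -1.e+00] q [ 0.21  0.73  1.58 -0.    0.84 -1.35]
t: 6.1
tcp_pos: [0.5685, 0.2321, 0.0618]
tool_rot: [0.007, 1.0, -0.0, -0.0]
force: [-0.1, -0.7, 0.1]
finger_gap: 1.004
stand tcp [ 0.6 -0.6 61.8] jaw yaw in stand 98.0 offset [ 0.6  0.2 -0.2] turn z -0.0 F [-0.1 -0.7  0.1] t 6.1 gap 1.004 tilt [-9.e-04 -2.e-04 -1.e+00] q [ 0.21  0.74  1.58 -0.    0.82 -1.35]
```

View pics/s6.png

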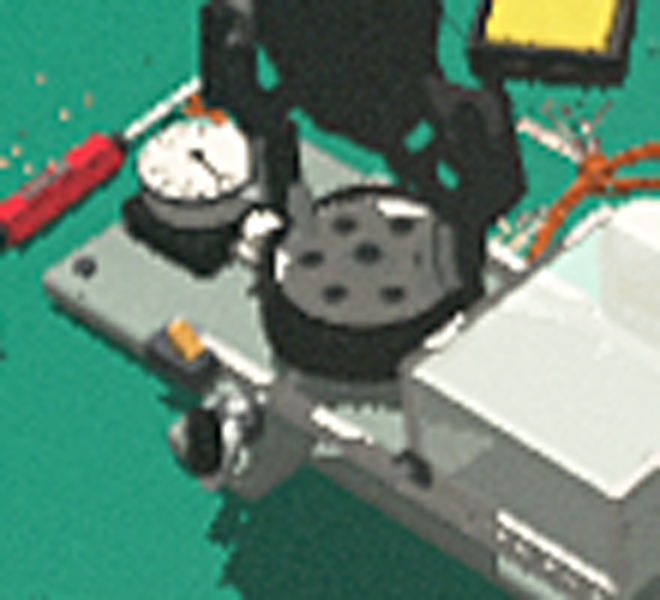

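The fingers straddle both pins without contact and the needle can be read. I close gently.

```bash
python3 -m crank '[{"grip":0.08,"offset":[0,0,0],"angular":[0,0,0]},{"grip":0.15,"offset":[0,0,0],"angular":[0,0,0]},{"grip":0.2,"offset":[0,0,0],"angular":[0,0,0]},{"grip":0.2,"offset":[0,0,0],"angular":[0,0,0]}]' 20; python3 go.py 0 -0.5 62 98
```

```text
t: 6.55
tcp_pos: [0.5692, 0.2339, 0.0632]
tool_rot: [0.008, 1.0, 0.001, 0.001]
force: [-1.7, 5.4, 1.5]
finger_gap: 0.873
stand tcp [ 1.   1.3 63.2] jaw yaw in stand 97.95 offset [ 1.2 -1.7  1.1] turn z -0.05 F [-1.7  5.4  1.5] t 6.55 gap 0.873 tilt [ 0.0017  0.0029 -1.    ] q [ 0.21  0.74  1.58  0.    0.82 -1.35]
```

```bash
cat > needle.py <<'E'
import sys
from go import *
a=snap('scene')
cv2.imwrite('pics/'+sys.argv[1],cv2.resize(a['pixels'][182:218,204:240,::-1],(576,576),interpolation=cv2.INTER_CUBIC))
# rectify the dial to a plan view in stand axes: +y (away from wheel) up
N=300;src=[];dst=[]
for sx,sy in((-25,-25),(25,-25),(25,25),(-25,25)):
    src.append(proj(a,wd([sx/1000,(103+sy)/1000,.062]))); dst.append([N/2+sx*6,N/2-sy*6])
H=cv2.getPerspectiveTransform(np.float32(src),np.float32(dst))
w=cv2.warpPerspective(a['pixels'],H,(N,N),flags=cv2.INTER_CUBIC)
cv2.imwrite('pics/r_'+sys.argv[1],w[:,:,::-1])
off([0,-.5,62],98)
E
python3 -m crank '[{"grip":0.2,"offset":[0,0.5,0],"angular":[0,0,2]},{"grip":0.2,"offset":[0,1,0],"angular":[0,0,4]},{"grip":0.2,"offset":[0,1.5,0],"angular":[0,0,6]},{"grip":0.2,"offset":[0,1.5,0],"angular":[0,0,8]},{"grip":0.2,"offset":[0,1.5,0],"angular":[0,0,10]},{"grip":0.2,"offset":[0,1.5,0],"angular":[0,0,12]},{"grip":0.2,"offset":[0,1.5,0],"angular":[0,0,14]},{"grip":0.2,"offset":[0,1.5,0],"angular":[0,0,16]},{"grip":0.2,"offset":[0,1.5,0],"angular":[0,0,18]},{"grip":0.2,"offset":[0,1.5,0],"angular":[0,0,20]}]'; python3 needle.py n1.png
```

```text
t: 7.55
tcp_pos: [0.5691, 0.2338, 0.0632]
tool_rot: [0.181, 0.983, 0.0, 0.0]
force: [-0.8, -0.6, 3.0]
finger_gap: 0.869
stand tcp [ 1.   1.2 63.2] jaw yaw in stand 77.87 offset [ 0.6 -1.9  1.2] turn z -20.13 F [-0.9  0.5  4.4] t 7.6 gap 0.873 tilt [ 1.1e-03  4.0e-04 -1.0e+00] q [ 0.21  0.74  1.58  0.    0.82 -1.  ]
```

View pics/r_n1.png

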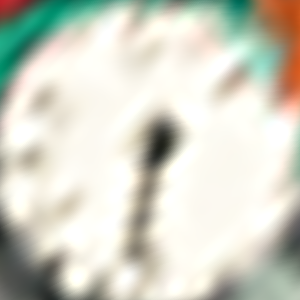

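View pics/n1.png

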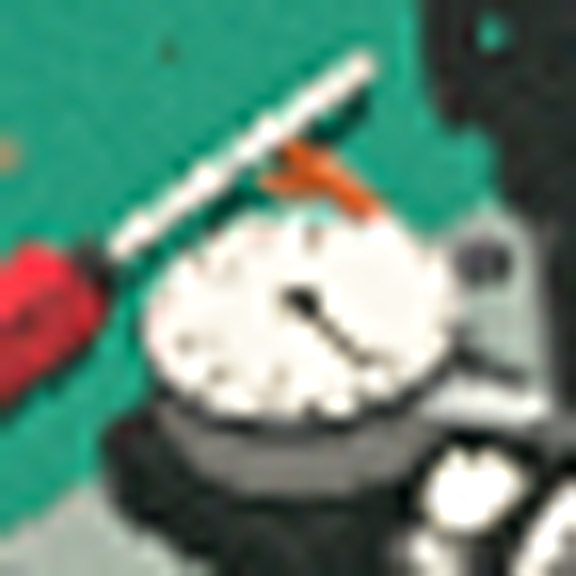

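The rectified dial has its centre at (158,140) and the needle points almost straight down, about 0.2, so on the round. I add a numeric reading and continue.

```bash
cat >> needle.py <<'E'
g=w.min(axis=2).astype(float)
yy,xx=np.mgrid[:N,:N]; c=np.array([157.,139.])
r=np.hypot(xx-c[0],yy-c[1]); th=np.arctan2(-(xx-c[0]),(yy-c[1])) # 0 down, cw positive
sc=[]
T=np.radians(np.arange(-60,240,2))
for t in T:
    rr=np.arange(28,95); x=c[0]-np.sin(t)*rr; y=c[1]+np.cos(t)*rr
    v=cv2.remap(g.astype(np.float32),x[None].astype(np.float32),y[None].astype(np.float32),cv2.INTER_LINEAR)
    sc.append(v.mean())
i=int(np.argmin(sc)); print('READING',T[i].round(2),'contrast',round(np.median(sc)-sc[i]))
E
python3 needle.py n1b.png
python3 -m crank '[{"grip":0.2,"offset":[0,0,0],"angular":[0,0,2.5]},{"grip":0.2,"offset":[0,0,0],"angular":[0,0,5]},{"grip":0.2,"offset":[0,0,0],"angular":[0,0,7.5]},{"grip":0.2,"offset":[0,0,0],"angular":[0,0,10]},{"grip":0.2,"offset":[0,0,0],"angular":[0,0,12.5]},{"grip":0.2,"offset":[0,0,0],"angular":[0,0,15]},{"grip":0.2,"offset":[0,0,0],"angular":[0,0,17.5]},{"grip":0.2,"offset":[0,0,0],"angular":[0,0,20]},{"grip":0.2,"offset":[0,0,0],"angular":[0,0,22.5]},{"grip":0.2,"offset":[0,0,0],"angular":[0,0,25]}]'; python3 needle.py n2.png
```

```text
stand tcp [ 1.   1.2 63.1] jaw yaw in stand 77.99 offset [ 0.6 -1.8  1.1] turn z -20.01 F [-0.6 -0.4  5. ] t 7.65 gap 0.873 tilt [ 1.e-03  4.e-04 -1.e+00] q [ 0.21  0.74  1.58  0.    0.82 -1.  ]
READING 0.21 contrast 123
t: 8.65
tcp_pos: [0.569, 0.2336, 0.0631]
tool_rot: [0.39, 0.921, 0.0, 0.0]
force: [-1.6, -1.1, 4.7]
finger_gap: 0.878
stand tcp [ 0.8  0.9 63.1] jaw yaw in stand 52.88 offset [-0.2 -1.6  1.1] turn z -45.12 F [-1.7 -0.   5. ] t 8.7 gap 0.873 tilt [ 6.e-04 -1.e-04 -1.e+00] q [ 0.21  0.74  1.58 -0.    0.82 -0.56]
READING 0.21 contrast 117
```

```bash
python3 -m crank '[{"grip":0.2,"offset":[0,0,0],"angular":[0,0,2.5]},{"grip":0.2,"offset":[0,0,0],"angular":[0,0,5]},{"grip":0.2,"offset":[0,0,0],"angular":[0,0,7.5]},{"grip":0.2,"offset":[0,0,0],"angular":[0,0,10]},{"grip":0.2,"offset":[0,0,0],"angular":[0,0,12.5]},{"grip":0.2,"offset":[0,0,0],"angular":[0,0,15]},{"grip":0.2,"offset":[0,0,0],"angular":[0,0,17.5]},{"grip":0.2,"offset":[0,0,0],"angular":[0,0,20]},{"grip":0.2,"offset":[0,0,0],"angular":[0,0,22.5]},{"grip":0.2,"offset":[0,0,0],"angular":[0,0,25]}]'; python3 needle.py n3.png
```

```text
t: 9.7
tcp_pos: [0.5687, 0.2334, 0.0631]
tool_rot: [0.58, 0.815, -0.0, 0.0]
force: [-2.6, -1.9, 5.6]
finger_gap: 0.876
stand tcp [ 0.6  0.7 63.1] jaw yaw in stand 27.89 offset [-0.8 -1.1  1.1] turn z -70.11 F [-3.  -1.4  5.9] t 9.75 gap 0.876 tilt [ 1.e-04 -5.e-04 -1.e+00] q [ 0.21  0.74  1.58 -0.    0.82 -0.12]
READING 1.19 contrast 102
```

```bash
python3 -m crank '[{"grip":0.2,"offset":[0,0,0],"angular":[0,0,2.5]},{"grip":0.2,"offset":[0,0,0],"angular":[0,0,5]},{"grip":0.2,"offset":[0,0,0],"angular":[0,0,7.5]},{"grip":0.2,"offset":[0,0,0],"angular":[0,0,10]},{"grip":0.2,"offset":[0,0,0],"angular":[0,0,12.5]},{"grip":0.2,"offset":[0,0,0],"angular":[0,0,15]},{"grip":0.2,"offset":[0,0,0],"angular":[0,0,17.5]},{"grip":0.2,"offset":[0,0,0],"angular":[0,0,20]},{"grip":0.2,"offset":[0,0,0],"angular":[0,0,22.5]},{"grip":0.2,"offset":[0,0,0],"angular":[0,0,25]}]'; python3 needle.py n4.png
```

```text
t: 10.75
tcp_pos: [0.5684, 0.2333, 0.0631]
tool_rot: [0.742, 0.67, -0.0, 0.0]
force: [-4.1, -1.4, 5.9]
finger_gap: 0.872
stand tcp [ 0.3  0.6 63.1] jaw yaw in stand 2.9 offset [-1.1 -0.4  1.1] turn z -95.1 F [-2.4 -0.9  6. ] t 10.8 gap 0.879 tilt [-5.e-04 -7.e-04 -1.e+00] q [ 0.21  0.74  1.58 -0.    0.82  0.31]
READING -0.87 contrast 131
```

View pics/n4.png

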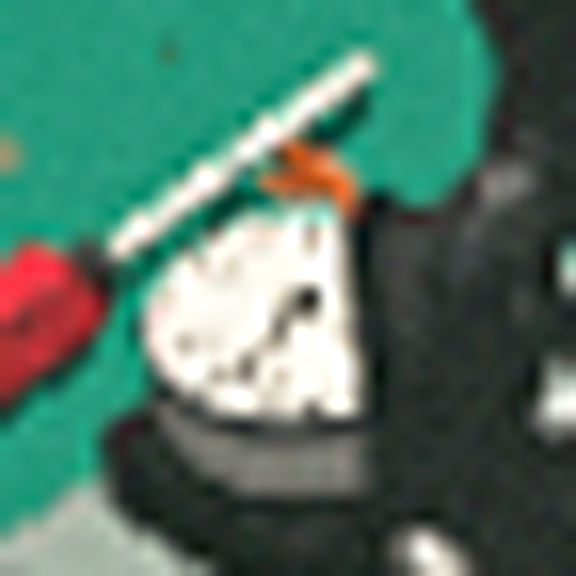

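View pics/r_n4.png

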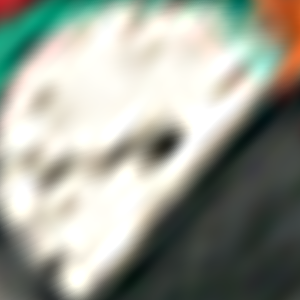

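View pics/n3.png

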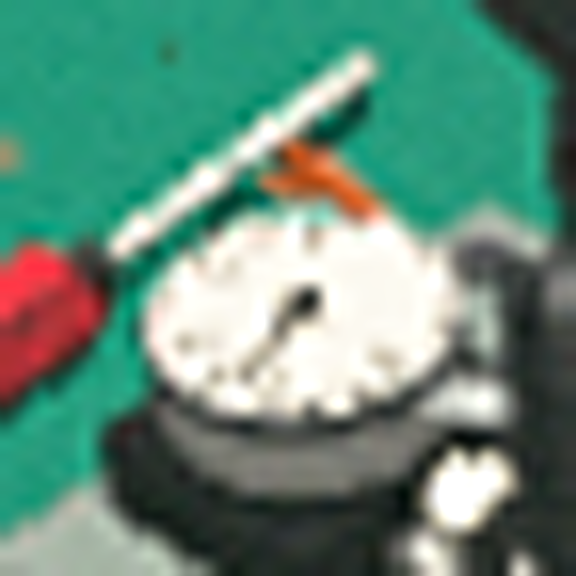

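At −70° it reads 1.19 and at −95° about 1.25 (needle left and slightly down). That symmetric pair fits the lesser bump, with its top near −83°. I continue past it.

```bash
sed -i 's/np.arange(-60,240,2)/np.arange(-10,200,2)/' needle.py
python3 -m crank '[{"grip":0.2,"offset":[0,0,0],"angular":[0,0,2.5]},{"grip":0.2,"offset":[0,0,0],"angular":[0,0,5]},{"grip":0.2,"offset":[0,0,0],"angular":[0,0,7.5]},{"grip":0.2,"offset":[0,0,0],"angular":[0,0,10]},{"grip":0.2,"offset":[0,0,0],"angular":[0,0,12.5]},{"grip":0.2,"offset":[0,0,0],"angular":[0,0,15]},{"grip":0.2,"offset":[0,0,0],"angular":[0,0,17.5]},{"grip":0.2,"offset":[0,0,0],"angular":[0,0,20]},{"grip":0.2,"offset":[0,0,0],"angular":[0,0,22.5]},{"grip":0.2,"offset":[0,0,0],"angular":[0,0,25]}]'; python3 needle.py n5.png
python3 -m crank '[{"grip":0.2,"offset":[0,0,0],"angular":[0,0,2.5]},{"grip":0.2,"offset":[0,0,0],"angular":[0,0,5]},{"grip":0.2,"offset":[0,0,0],"angular":[0,0,7.5]},{"grip":0.2,"offset":[0,0,0],"angular":[0,0,10]},{"grip":0.2,"offset":[0,0,0],"angular":[0,0,12.5]},{"grip":0.2,"offset":[0,0,0],"angular":[0,0,15]},{"grip":0.2,"offset":[0,0,0],"angular":[0,0,17.5]},{"grip":0.2,"offset":[0,0,0],"angular":[0,0,20]},{"grip":0.2,"offset":[0,0,0],"angular":[0,0,22.5]},{"grip":0.2,"offset":[0,0,0],"angular":[0,0,25]}]'; python3 needle.py n6.png
python3 -c "
import cv2,numpy as np
cv2.imwrite('pics/c56.png',np.hstack([cv2.resize(cv2.imread('pics/'+f),(390,390)) for f in('n5.png','n6.png')]))"
```

```text
t: 11.8
tcp_pos: [0.5681, 0.2334, 0.0631]
tool_rot: [0.87, 0.494, -0.001, 0.0]
force: [-3.3, -1.0, 7.0]
finger_gap: 0.875
stand tcp [ 0.   0.6 63.1] jaw yaw in stand -22.09 offset [-1.1  0.4  1.1] turn z -120.09 F [-2.9 -0.3  5.8] t 11.85 gap 0.874 tilt [-1.1e-03 -8.0e-04 -1.0e+00] q [ 0.21  0.74  1.58 -0.    0.82  0.75]
READING 0.73 contrast 191
t: 12.85
tcp_pos: [0.5678, 0.2336, 0.0631]
tool_rot: [0.956, 0.294, -0.001, 0.0]
force: [-2.9, 0.5, 6.7]
finger_gap: 0.873
stand tcp [-0.3  0.8 63.1] jaw yaw in stand -47.09 offset [-0.7  1.1  1.1] turn z -145.09 F [-2.8 -0.6  6.7] t 12.9 gap 0.868 tilt [-1.6e-03 -6.0e-04 -1.0e+00] q [ 0.21  0.74  1.58 -0.    0.82  1.18]
READING 0.73 contrast 184
```

View pics/c56.png

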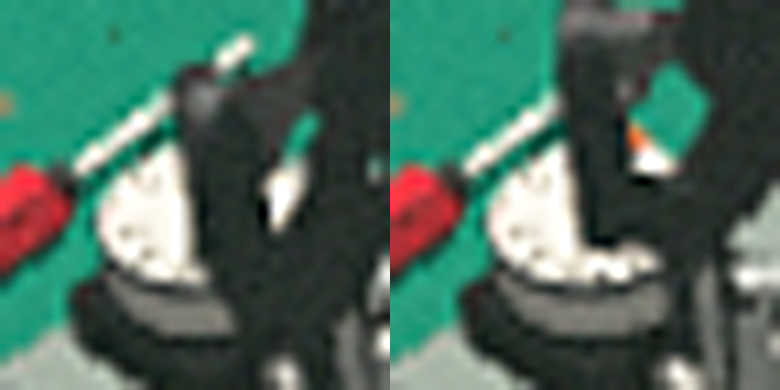

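The fingers hide the needle at −120° and −145°. I go on to where the fingers were clear before.

```bash
python3 -m crank '[{"grip":0.2,"offset":[0,0,0],"angular":[0,0,2.5]},{"grip":0.2,"offset":[0,0,0],"angular":[0,0,5]},{"grip":0.2,"offset":[0,0,0],"angular":[0,0,7.5]},{"grip":0.2,"offset":[0,0,0],"angular":[0,0,10]},{"grip":0.2,"offset":[0,0,0],"angular":[0,0,12.5]},{"grip":0.2,"offset":[0,0,0],"angular":[0,0,15]},{"grip":0.2,"offset":[0,0,0],"angular":[0,0,17.5]},{"grip":0.2,"offset":[0,0,0],"angular":[0,0,20]},{"grip":0.2,"offset":[0,0,0],"angular":[0,0,22.5]},{"grip":0.2,"offset":[0,0,0],"angular":[0,0,25]}]'; python3 needle.py n7.png
python3 -m crank '[{"grip":0.2,"offset":[0,0,0],"angular":[0,0,2.5]},{"grip":0.2,"offset":[0,0,0],"angular":[0,0,5]},{"grip":0.2,"offset":[0,0,0],"angular":[0,0,7.5]},{"grip":0.2,"offset":[0,0,0],"angular":[0,0,10]},{"grip":0.2,"offset":[0,0,0],"angular":[0,0,12.5]},{"grip":0.2,"offset":[0,0,0],"angular":[0,0,15]},{"grip":0.2,"offset":[0,0,0],"angular":[0,0,17.5]},{"grip":0.2,"offset":[0,0,0],"angular":[0,0,20]},{"grip":0.2,"offset":[0,0,0],"angular":[0,0,22.5]},{"grip":0.2,"offset":[0,0,0],"angular":[0,0,25]}]'; python3 needle.py n8.png
python3 -c "
import cv2,numpy as np
cv2.imwrite('pics/c78.png',np.hstack([cv2.resize(cv2.imread('pics/'+f),(390,390)) for f in('n7.png','n8.png')]))"
```

```text
t: 13.9
tcp_pos: [0.5677, 0.2339, 0.0631]
tool_rot: [0.997, 0.08, -0.001, 0.0]
force: [-3.8, 2.1, 6.2]
finger_gap: 0.876
stand tcp [-0.4  1.  63.1] jaw yaw in stand -72.11 offset [-0.1  1.6  1.1] turn z -170.11 F [-2.9  1.   7.7] t 13.95 gap 0.875 tilt [-1.8e-03 -1.0e-04 -1.0e+00] q [0.21 0.74 1.58 0.   0.82 1.62]
READING 0.21 contrast 130
t: 14.95
tcp_pos: [0.5677, 0.2342, 0.0631]
tool_rot: [0.99, -0.138, -0.001, -0.0]
force: [-2.3, 2.3, 7.2]
finger_gap: 0.874
stand tcp [-0.5  1.3 63.1] jaw yaw in stand -97.12 offset [0.7 1.7 1.1] turn z -195.12 F [-4.4  2.   6.6] t 15.0 gap 0.877 tilt [-1.9e-03  4.0e-04 -1.0e+00] q [0.21 0.74 1.58 0.   0.82 2.06]
READING 0.21 contrast 132
```

View pics/c78.png

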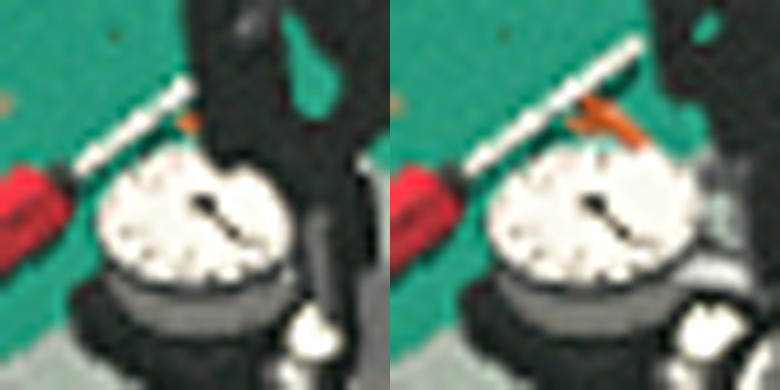

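Both read 0.21, on the round. I continue to −220° and −235°.

```bash
python3 -m crank '[{"grip":0.2,"offset":[0,0,0],"angular":[0,0,2.5]},{"grip":0.2,"offset":[0,0,0],"angular":[0,0,5]},{"grip":0.2,"offset":[0,0,0],"angular":[0,0,7.5]},{"grip":0.2,"offset":[0,0,0],"angular":[0,0,10]},{"grip":0.2,"offset":[0,0,0],"angular":[0,0,12.5]},{"grip":0.2,"offset":[0,0,0],"angular":[0,0,15]},{"grip":0.2,"offset":[0,0,0],"angular":[0,0,17.5]},{"grip":0.2,"offset":[0,0,0],"angular":[0,0,20]},{"grip":0.2,"offset":[0,0,0],"angular":[0,0,22.5]},{"grip":0.2,"offset":[0,0,0],"angular":[0,0,25]}]'; python3 needle.py n9.png
python3 -m crank '[{"grip":0.2,"offset":[0,0,0],"angular":[0,0,2.5]},{"grip":0.2,"offset":[0,0,0],"angular":[0,0,5]},{"grip":0.2,"offset":[0,0,0],"angular":[0,0,7.5]},{"grip":0.2,"offset":[0,0,0],"angular":[0,0,10]},{"grip":0.2,"offset":[0,0,0],"angular":[0,0,12.5]},{"grip":0.2,"offset":[0,0,0],"angular":[0,0,15]}]'; python3 needle.py n10.png
python3 -c "
import cv2,numpy as np
cv2.imwrite('pics/c9.png',np.hstack([cv2.resize(cv2.imread('pics/'+f),(390,390)) for f in('n9.png','n10.png')]))"
```

```text
t: 16.0
tcp_pos: [0.5679, 0.2345, 0.0631]
tool_rot: [0.937, -0.349, -0.001, -0.0]
force: [-3.1, 3.8, 6.9]
finger_gap: 0.87
stand tcp [-0.3  1.6 63.1] jaw yaw in stand -122.13 offset [1.4 1.6 1.1] turn z -220.13 F [-2.2  2.1  6.5] t 16.05 gap 0.876 tilt [-1.4e-03  9.0e-04 -1.0e+00] q [0.21 0.74 1.58 0.   0.82 2.49]
READING 0.21 contrast 131
t: 16.65
tcp_pos: [0.568, 0.2346, 0.0631]
tool_rot: [0.883, -0.468, -0.001, -0.0]
force: [-2.3, 2.8, 6.4]
finger_gap: 0.875
stand tcp [-0.3  1.8 63.1] jaw yaw in stand -137.14 offset [1.9 1.4 1.1] turn z -235.14 F [-3.2  3.2  6.6] t 16.7 gap 0.875 tilt [-0.0012  0.0011 -1.    ] q [0.21 0.74 1.58 0.   0.82 2.76]
READING 0.21 contrast 134
```

View pics/c9.png

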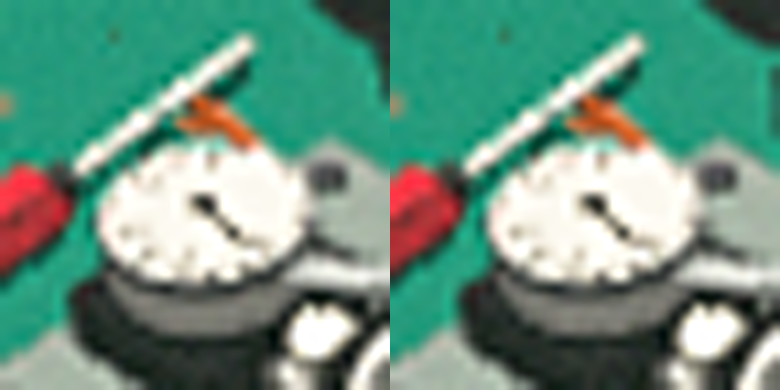

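The tyre is on the round at −235° too, and joint 6 is near its limit. So I release, rise a little, turn the tool back half a turn and regrip.

```bash
python3 -m crank '[{"grip":0,"offset":[0,0,0],"angular":[0,0,0]},{"grip":0,"offset":[0,0,0],"angular":[0,0,0]},{"grip":0,"offset":[0,0,0],"angular":[0,0,0]},{"grip":0,"offset":[0,0,-25],"angular":[0,0,0]},{"grip":0,"offset":[0,0,-45],"angular":[0,0,0]},{"grip":0,"offset":[0,0,-45],"angular":[0,0,-8]},{"grip":0,"offset":[0,0,-45],"angular":[0,0,-16]},{"grip":0,"offset":[0,0,-45],"angular":[0,0,-24]},{"grip":0,"offset":[0,0,-45],"angular":[0,0,-32]},{"grip":0,"offset":[0,0,-45],"angular":[0,0,-40]}]'
python3 -m crank '[{"grip":0,"offset":[0,0,0],"angular":[0,0,-8]},{"grip":0,"offset":[0,0,0],"angular":[0,0,-16]},{"grip":0,"offset":[0,0,0],"angular":[0,0,-24]},{"grip":0,"offset":[0,0,0],"angular":[0,0,-32]},{"grip":0,"offset":[0,0,0],"angular":[0,0,-40]},{"grip":0,"offset":[0,0,0],"angular":[0,0,-48]},{"grip":0,"offset":[0,0,0],"angular":[0,0,-56]},{"grip":0,"offset":[0,0,0],"angular":[0,0,-64]},{"grip":0,"offset":[0,0,0],"angular":[0,0,-72]},{"grip":0,"offset":[0,0,0],"angular":[0,0,-80]}]'
python3 -m crank '[{"grip":0,"offset":[0,0,0],"angular":[0,0,-8]},{"grip":0,"offset":[0,0,0],"angular":[0,0,-16]},{"grip":0,"offset":[0,0,0],"angular":[0,0,-24]},{"grip":0,"offset":[0,0,0],"angular":[0,0,-32]},{"grip":0,"offset":[0,0,0],"angular":[0,0,-40]},{"grip":0,"offset":[0,0,0],"angular":[0,0,-48]},{"grip":0,"offset":[0,0,0],"angular":[0,0,-56]},{"grip":0,"offset":[0,0,0],"angular":[0,0,-60]},{"grip":0,"offset":[0,0,0],"angular":[0,0,-60]}]'
python3 go.py 0 1 62 43; python3 needle.py n11.png
python3 - <<'E'
from h import *
a=snap('scene')
cv2.imwrite('pics/s11.png',cv2.resize(a['pixels'][175:275,190:300,::-1],(660,600),interpolation=cv2.INTER_CUBIC))
E
```

```text
t: 17.7
tcp_pos: [0.5689, 0.2333, 0.1071]
tool_rot: [0.991, -0.135, -0.0, 0.0]
force: [-0.2, -0.5, 0.6]
finger_gap: 1.001
t: 18.7
tcp_pos: [0.5689, 0.2333, 0.107]
tool_rot: [0.846, 0.534, -0.0, 0.0]
force: [0.9, -0.7, 0.2]
finger_gap: 0.998
t: 19.6
tcp_pos: [0.5689, 0.2334, 0.1071]
tool_rot: [0.468, 0.884, -0.0, -0.0]
force: [0.2, 0.4, -0.2]
finger_gap: 0.996
stand tcp [  0.8   0.7 107.1] jaw yaw in stand 42.99 offset [ 0.8 -0.4 45.1] turn z -0.01 F [ 0.2  0.4 -0.2] t 19.6 gap 0.996 tilt [-2.e-04 -2.e-04 -1.e+00] q [ 0.21  0.67  1.56 -0.    0.91 -0.39]
stand tcp [  0.8   0.7 107.1] jaw yaw in stand 42.91 offset [-0.4 -1.4 45.1] turn z -55.09 F [-1.1  0.5 -0.5] t 19.65 gap 0.998 tilt [-2.e-04 -2.e-04 -1.e+00] q [ 0.21  0.67  1.56 -0.    0.91 -0.39]
READING 0.21 contrast 120
```

View pics/s11.png

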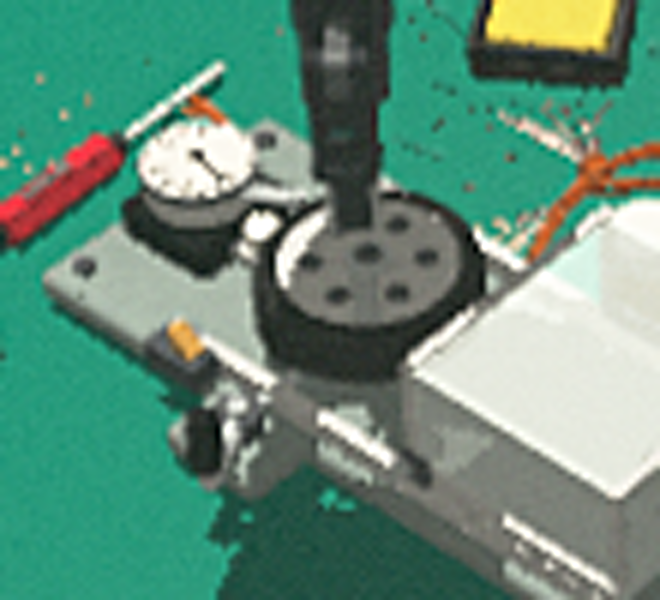

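The wheel stayed put and the jaws line up with the hidden pins. I go down 44 mm, regrip and turn 30° more.

```bash
python3 -m crank '[{"grip":0,"offset":[0,0,12],"angular":[0,0,0]},{"grip":0,"offset":[0,0,24],"angular":[0,0,0]},{"grip":0,"offset":[0,0,32],"angular":[0,0,0]},{"grip":0,"offset":[0,0,38],"angular":[0,0,0]},{"grip":0,"offset":[0,0,44],"angular":[0,0,0]},{"grip":0,"offset":[0,0,44],"angular":[0,0,0]},{"grip":0.1,"offset":[0,0,44],"angular":[0,0,0]},{"grip":0.2,"offset":[0,0,44],"angular":[0,0,0]},{"grip":0.2,"offset":[0,0,44],"angular":[0,0,0]},{"grip":0.2,"offset":[0,0,44],"angular":[0,0,0]}]'
python3 go.py 0 1 62 43
python3 -m crank '[{"grip":0.2,"offset":[0,0,0],"angular":[0,0,2.5]},{"grip":0.2,"offset":[0,0,0],"angular":[0,0,5]},{"grip":0.2,"offset":[0,0,0],"angular":[0,0,7.5]},{"grip":0.2,"offset":[0,0,0],"angular":[0,0,10]},{"grip":0.2,"offset":[0,0,0],"angular":[0,0,12.5]},{"grip":0.2,"offset":[0,0,0],"angular":[0,0,15]},{"grip":0.2,"offset":[0,0,0],"angular":[0,0,17.5]},{"grip":0.2,"offset":[0,0,0],"angular":[0,0,20]},{"grip":0.2,"offset":[0,0,0],"angular":[0,0,22.5]},{"grip":0.2,"offset":[0,0,0],"angular":[0,0,25]}]'; python3 needle.py n12.png
python3 -m crank '[{"grip":0.2,"offset":[0,0,0],"angular":[0,0,2.5]},{"grip":0.2,"offset":[0,0,0],"angular":[0,0,5]},{"grip":0.2,"offset":[0,0,0],"angular":[0,0,7.5]},{"grip":0.2,"offset":[0,0,0],"angular":[0,0,10]},{"grip":0.2,"offset":[0,0,0],"angular":[0,0,12.5]},{"grip":0.2,"offset":[0,0,0],"angular":[0,0,15]}]'; python3 needle.py n13.png
python3 -c "
import cv2,numpy as np
cv2.imwrite('pics/c12.png',np.hstack([cv2.resize(cv2.imread('pics/'+f),(390,390)) for f in('n12.png','n13.png')]))"
```

```text
t: 20.7
tcp_pos: [0.5688, 0.2335, 0.0638]
tool_rot: [0.468, 0.884, -0.0, 0.0]
force: [-1.8, -0.2, 2.4]
finger_gap: 0.873
stand tcp [ 0.6  0.8 63.8] jaw yaw in stand 43.01 offset [ 0.6 -0.4  1.8] turn z 0.01 F [-1.8 -0.2  2.4] t 20.7 gap 0.873 tilt [ 1.e-04 -2.e-04 -1.e+00] q [ 0.21  0.74  1.58 -0.    0.82 -0.39]
t: 21.7
tcp_pos: [0.5685, 0.2335, 0.0638]
tool_rot: [0.649, 0.761, -0.0, -0.0]
force: [-2.0, -1.1, 3.6]
finger_gap: 0.874
stand tcp [ 0.4  0.7 63.8] jaw yaw in stand 17.84 offset [-1.1 -0.8  1.8] turn z -80.16 F [-1.1 -1.9  3.5] t 21.75 gap 0.875 tilt [-4.e-04 -3.e-04 -1.e+00] q [ 0.21  0.74  1.58 -0.    0.82  0.05]
READING 0.21 contrast 118
t: 22.35
tcp_pos: [0.5684, 0.2335, 0.0638]
tool_rot: [0.742, 0.67, -0.0, -0.0]
force: [-2.3, -1.1, 3.6]
finger_gap: 0.874
stand tcp [ 0.3  0.7 63.8] jaw yaw in stand 2.88 offset [-1.2 -0.3  1.8] turn z -95.12 F [-2.9 -1.8  3.7] t 22.4 gap 0.874 tilt [-7.e-04 -3.e-04 -1.e+00] q [ 0.21  0.74  1.58 -0.    0.83  0.31]
READING 0.1 contrast 135
```

View pics/c12.png

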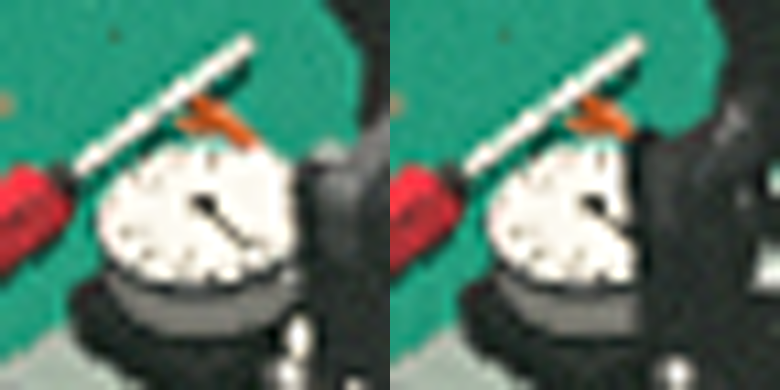

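Still on the round at −260° and −275°. That leaves about −305° to −330° for the high spot. I turn to −318°, then lift clear to read.

```bash
python3 -m crank '[{"grip":0.2,"offset":[0,0,0],"angular":[0,0,2.5]},{"grip":0.2,"offset":[0,0,0],"angular":[0,0,5]},{"grip":0.2,"offset":[0,0,0],"angular":[0,0,7.5]},{"grip":0.2,"offset":[0,0,0],"angular":[0,0,10]},{"grip":0.2,"offset":[0,0,0],"angular":[0,0,12.5]},{"grip":0.2,"offset":[0,0,0],"angular":[0,0,15]},{"grip":0.2,"offset":[0,0,0],"angular":[0,0,17.5]},{"grip":0.2,"offset":[0,0,0],"angular":[0,0,20]},{"grip":0.2,"offset":[0,0,0],"angular":[0,0,22.5]},{"grip":0.2,"offset":[0,0,0],"angular":[0,0,25]}]'; python3 needle.py n14.png
python3 -m crank '[{"grip":0.2,"offset":[0,0,0],"angular":[0,0,2.5]},{"grip":0.2,"offset":[0,0,0],"angular":[0,0,5]},{"grip":0.2,"offset":[0,0,0],"angular":[0,0,7.5]},{"grip":0.2,"offset":[0,0,0],"angular":[0,0,10]},{"grip":0.2,"offset":[0,0,0],"angular":[0,0,12.5]},{"grip":0.2,"offset":[0,0,0],"angular":[0,0,15]},{"grip":0.2,"offset":[0,0,0],"angular":[0,0,18]},{"grip":0.2,"offset":[0,0,0],"angular":[0,0,18]}]'; python3 needle.py n15.png
python3 -c "
import cv2,numpy as np
cv2.imwrite('pics/c14.png',np.hstack([cv2.resize(cv2.imread('pics/'+f),(390,390)) for f in('n14.png','n15.png')]))"
```

```text
t: 23.4
tcp_pos: [0.5681, 0.2335, 0.0638]
tool_rot: [0.87, 0.494, -0.001, -0.0]
force: [-3.0, -1.4, 4.8]
finger_gap: 0.871
stand tcp [ 0.   0.8 63.8] jaw yaw in stand -22.09 offset [-1.2  0.5  1.8] turn z -120.09 F [-3.4 -1.8  5.1] t 23.45 gap 0.874 tilt [-1.3e-03 -3.0e-04 -1.0e+00] q [ 0.21  0.74  1.58 -0.    0.83  0.75]
READING 0.73 contrast 154
t: 24.25
tcp_pos: [0.5679, 0.2337, 0.0638]
tool_rot: [0.936, 0.352, -0.001, -0.0]
force: [-3.1, -1.1, 5.1]
finger_gap: 0.873
stand tcp [-0.1  0.9 63.8] jaw yaw in stand -39.95 offset [-0.9  1.   1.8] turn z -137.95 F [-3.6 -1.3  5.4] t 24.3 gap 0.875 tilt [-0.0015 -0.     -1.    ] q [0.21 0.74 1.58 0.   0.83 1.06]
READING 0.59 contrast 158
```

View pics/c14.png

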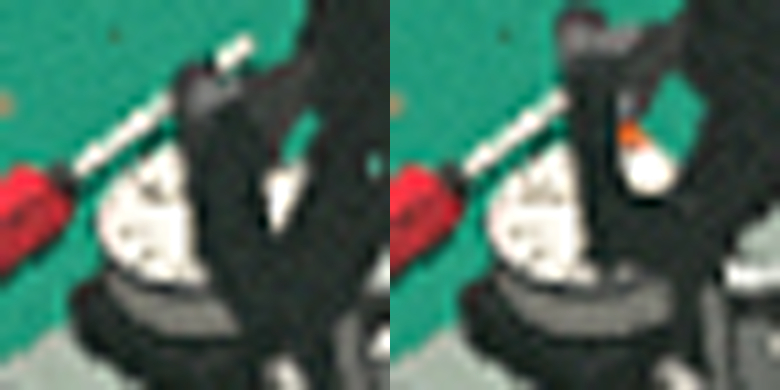

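A needle tip shows at about (550,187) in the right panel, on the far-left side, which suggests a high reading. I release and lift to read it.

```bash
python3 -m crank '[{"grip":0,"offset":[0,0,0],"angular":[0,0,0]},{"grip":0,"offset":[0,0,0],"angular":[0,0,0]},{"grip":0,"offset":[0,0,0],"angular":[0,0,0]},{"grip":0,"offset":[0,0,-20],"angular":[0,0,0]},{"grip":0,"offset":[0,0,-50],"angular":[0,0,0]},{"grip":0,"offset":[0,0,-70],"angular":[0,0,0]}]'; python3 needle.py n16.png
python3 -c "
import cv2,numpy as np
cv2.imwrite('pics/c16.png',np.hstack([cv2.resize(cv2.imread('pics/'+f),(390,390)) for f in('n16.png','r_n16.png')]))"
```

```text
t: 24.9
tcp_pos: [0.5697, 0.2338, 0.1347]
tool_rot: [0.936, 0.352, 0.001, 0.0]
force: [0.5, -0.7, 0.6]
finger_gap: 1.0
stand tcp [  3.4   2.1 137.9] jaw yaw in stand -39.97 offset [-4.7 -1.2 75.9] turn z -137.97 F [1.1 0.3 2.4] t 24.95 gap 0.997 tilt [ 0.0079  0.0018 -1.    ] q [0.21 0.63 1.54 0.   0.96 1.06]
READING 2.69 contrast 54
```

View pics/c16.png

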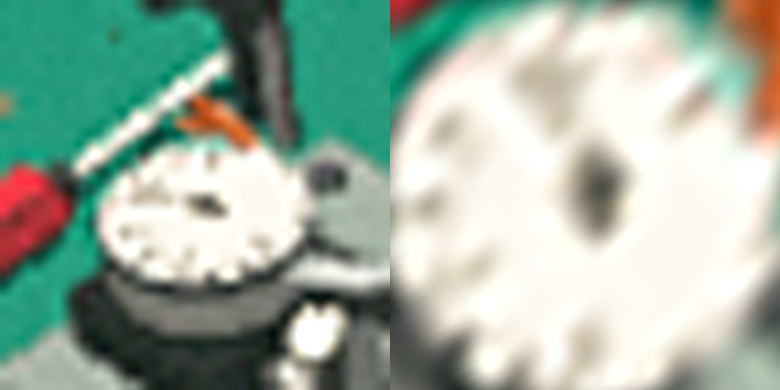

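```bash
python3 - <<'E'
import cv2,numpy as np
f=['n5','n14','n15','n16','n9','n2']
I=[cv2.resize(cv2.imread(f'pics/{x}.png')[150:450,120:480],(266,222)) for x in f]
cv2.imwrite('pics/cmp.png',np.vstack([np.hstack(I[:3]),np.hstack(I[3:])]))
E
python3 - <<'E'
from h import *
b=snap('top'); cv2.imwrite('pics/t16.png',cv2.resize(b['pixels'][180:310,180:360,::-1],(792,572),interpolation=cv2.INTER_CUBIC))
E
```

```text
(no output)
```

View pics/cmp.png

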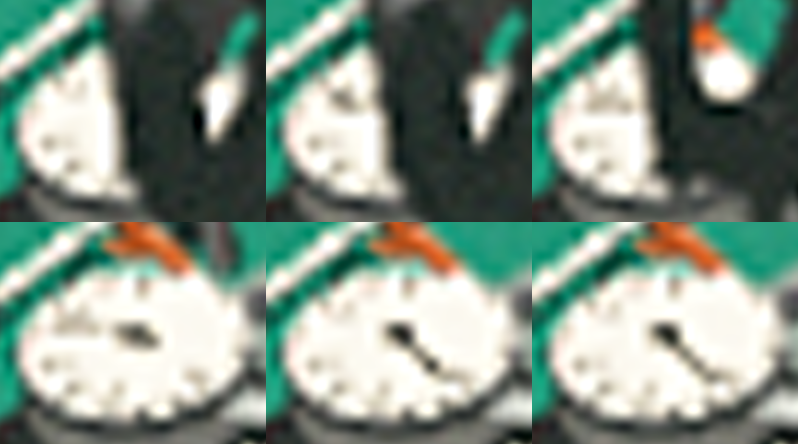

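Run:
```python
from go import *
import pickle
a,b=pickle.load(open('p0.pkl','rb'))
c=proj(a,wd([0,.103,.062]))
for r in(0.2,2.3,2.5,2.7,2.93,3.1):
    # 0 -> -y ; clockwise from above: -y -> -x -> +y
    q=proj(a,wd([-np.sin(r)*.016,.103-np.cos(r)*.016,.062]))-c
    print(r,(q*266/360*16).round(0))
print(c)
for n,o in(('n14',0),('n16',0)):
    im=cv2.imread(f'pics/{n}.png',0); s=cv2.resize(im,(36,36),interpolation=cv2.INTER_AREA)
    print(n);print(s[10:28,8:22])
```

```text
0.2 [40. 37.]
2.3 [-73.   7.]
2.5 [-72.  -2.]
2.7 [-68. -12.]
2.93 [-60. -22.]
3.1 [-53. -29.]
[222.33685463 200.86050941]
n14
[[114 111 106 110 198 223 190 131  62  74  86  65  42  40]
 [109 109 139 190 244 217 124  93  58  57  60  55  40  40]
 [113 142 209 236 182 105  52  73  51  51  53  46  44  42]
 [194 213 212 147  91  55  99 165  99  53  50  42  44  41]
 [241 207 131  88  99 122 213 238 157  64  42  40  45  42]
 [162  93  92 112 164 228 251 249 190  82  38  39  45  47]
 [ 91  76 140 192 203 233 227 250 200  79  41  44  47  45]
 [ 71 125 205 243 226 158 169 232 175  66  36  44  46  46]
 [108 181 221 251 242 195 171 209 198  93  33  39  47  44]
 [113 200 239 252 253 249 244 249 242 146  31  34  45  45]
 [ 97 204 249 239 240 243 250 254 246 154  38  37  46  47]
 [ 98 197 243 200 221 231 245 252 247 162  50  39  42  41]
 [112 143 233 240 247 232 238 251 247 161  48  34  42  42]
 [114  92 164 237 240 191 219 246 246 168  60  33  41  48]
 [106  70  70 142 173 219 249 246 229 201 122  54  39  46]
 [ 77  64  85  78  96 163 203 214 190 206 165  76  39  38]
 [ 41  46  95 104  83  73  67
[... 456 characters left out ...]
7 143 218 211 241 228 247 252 253 253 250 252 251]
 [ 77 130 206 248 212 196 198 228 244 237 232 233 250 251]
 [107 180 219 236 201 199 204 207 227 173 121 119 210 250]
 [110 198 240 251 247 248 248 248 248 209 149 123 150 239]
 [ 96 205 250 239 241 243 249 251 252 247 239 229 233 249]
 [ 99 198 242 198 220 230 245 249 250 251 252 253 252 250]
 [109 141 234 240 247 233 237 248 250 240 248 251 250 251]
 [113  92 164 237 240 192 221 243 242 213 246 254 249 247]
 [111  69  66 141 171 223 250 241 219 224 248 239 240 235]
 [ 78  66  88  72  97 168 205 214 186 200 202 136 202 215]
 [ 42  47  94 101  85  71  68  67  88 106 105  69  69  66]
 [ 48  46  66 105 114 115 102  84  78  80  83  84  81  89]]
```

The needle is at about 2.66 here (−318°) and about 2.8 in the −300° frame. With the round at −275°, the top lies near −307°. I regrip and turn back 11°.

```bash
python3 -m crank '[{"grip":0,"offset":[0,0,20],"angular":[0,0,0]},{"grip":0,"offset":[0,0,40],"angular":[0,0,0]},{"grip":0,"offset":[0,0,50],"angular":[0,0,0]},{"grip":0,"offset":[0,0,60],"angular":[0,0,0]},{"grip":0,"offset":[0,0,70],"angular":[0,0,0]},{"grip":0,"offset":[0,0,70],"angular":[0,0,0]},{"grip":0.1,"offset":[0,0,70],"angular":[0,0,0]},{"grip":0.2,"offset":[0,0,70],"angular":[0,0,0]},{"grip":0.2,"offset":[0,0,70],"angular":[0,0,0]},{"grip":0.2,"offset":[0,0,70],"angular":[0,0,0]}]'
python3 -m crank '[{"grip":0.2,"offset":[0,0,0],"angular":[0,0,-2]},{"grip":0.2,"offset":[0,0,0],"angular":[0,0,-4]},{"grip":0.2,"offset":[0,0,0],"angular":[0,0,-6]},{"grip":0.2,"offset":[0,0,0],"angular":[0,0,-8]},{"grip":0.2,"offset":[0,0,0],"angular":[0,0,-10]},{"grip":0.2,"offset":[0,0,0],"angular":[0,0,-11]},{"grip":0.2,"offset":[0,0,0],"angular":[0,0,-11]}]'
python3 go.py 0 0 62 -29
python3 -m crank '[{"grip":0,"offset":[0,0,0],"angular":[0,0,0]},{"grip":0,"offset":[0,0,0],"angular":[0,0,0]},{"grip":0,"offset":[0,0,0],"angular":[0,0,0]},{"grip":0,"offset":[0,0,-20],"angular":[0,0,0]},{"grip":0,"offset":[0,0,-50],"angular":[0,0,0]},{"grip":0,"offset":[0,0,-70],"angular":[0,0,0]}]'; python3 needle.py n17.png
cat > prec.py <<'E'
# needle angle by the raw-pixel darkening against the clean dial (reference frames n9, needle at .2)
import sys
from go import *
import pickle
a,b=pickle.load(open('p0.pkl','rb'))
ref=cv2.resize(cv2.imread('pics/n9.png',0),(36,36),interpolation=cv2.INTER_AREA).astype(float)
hub=np.array([222.4,200.9])-[204,182]
for n in sys.argv[1:]:
    s=cv2.resize(cv2.imread(f'pics/{n}.png',0),(36,36),interpolation=cv2.INTER_AREA).astype(float)
    d=np.clip(ref-s,0,None)
    best=[]
    c0=proj(a,wd([0,.103,.062]))
    for r in np.arange(1,3.6,.02):
        v=0
        for L in np.linspace(.006,.016,14):
            q=proj(a,wd([-np.sin(r)*L,.103-np.cos(r)*L,.062]))-c0+hub
            v+=cv2.getRectSubPix(d.astype(np.float32),(1,1),tuple(map(float,q)))[0,0]
        best.append((v/14,r))
    m=max(best); w=np.array(best); k=w[:,0]>.7*m[0]
    print(n,'needle',round(m[1],2),'centroid',round((w[k,0]@w[k,1])/w[k,0].sum(),2),'strength',round(m[0]))
E
python3 prec.py n4 n3 n16 n17
python3 -c "
import cv2,numpy as np
cv2.imwrite('pics/c17.png',np.hstack([cv2.resize(cv2.imread('pics/'+f),(390,390)) for f in('n16.png','n17.png')]))"
```

```text
t: 26.0
tcp_pos: [0.5685, 0.2341, 0.0639]
tool_rot: [0.936, 0.352, 0.0, -0.0]
force: [-2.9, 2.4, 2.2]
finger_gap: 0.868
t: 26.7
tcp_pos: [0.5685, 0.2341, 0.0638]
tool_rot: [0.898, 0.44, 0.0, -0.0]
force: [-3.1, 3.2, 4.7]
finger_gap: 0.871
stand tcp [ 0.3  1.3 63.8] jaw yaw in stand -29.0 offset [-1.3  0.4  1.8] turn z 0.0 F [-3.1  3.2  4.7] t 26.7 gap 0.871 tilt [-2.e-04  6.e-04 -1.e+00] q [0.21 0.74 1.58 0.   0.82 0.87]
t: 27.3
tcp_pos: [0.5699, 0.2333, 0.1347]
tool_rot: [0.898, 0.44, 0.001, 0.001]
force: [0.9, -0.9, -0.5]
finger_gap: 1.003
stand tcp [  3.6   1.7 138. ] jaw yaw in stand -29.0 offset [-4.1 -2.5 75.9] turn z -127.0 F [ 1.  -0.   1.3] t 27.35 gap 1.002 tilt [ 0.0081  0.0011 -1.    ] q [ 0.21  0.63  1.54 -0.    0.96  0.87]
READING 2.9 contrast 84
n4 needle 1.38 centroid 1.37 strength 65
n3 needle 1.32 centroid 1.32 strength 63
n16 needle 2.78 centroid 2.81 strength 35
n17 needle 3.02 centroid 3.04 strength 55
```

View pics/c17.png

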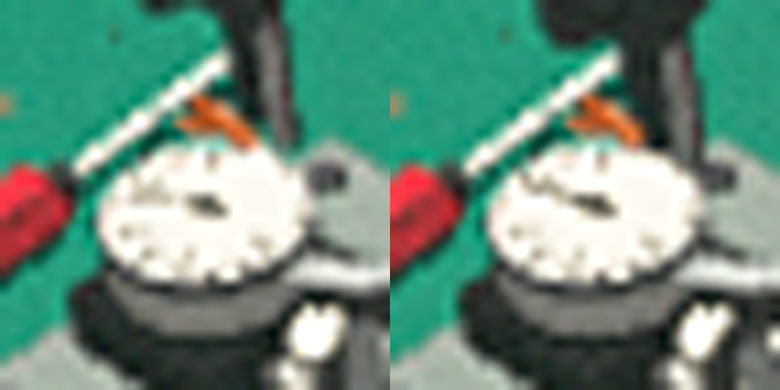

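The needle now points at the 3.0 long tick in the right panel; two estimates give 2.9 and 3.0, against 2.93 for the top. The high spot is at the stylus. Next is the brake, pushed from its −y side.

```bash
python3 go.py -115 -54 150 -90
```

```text
stand tcp [  3.6   1.7 138. ] jaw yaw in stand -29.0 offset [-106.2  -76.7  -13.1] turn z 61.0 F [ 1.  -0.   1.3] t 27.35 gap 1.002 tilt [ 0.0081  0.0011 -1.    ] q [ 0.21  0.63  1.54 -0.    0.96  0.87]
```

```bash
python3 -m crank '[{"grip":0,"offset":[0,0,-15],"angular":[0,0,0]},{"grip":0.5,"offset":[-25,-18,-15],"angular":[0,0,8]},{"grip":1,"offset":[-50,-36,-15],"angular":[0,0,16]},{"grip":1,"offset":[-75,-54,-15],"angular":[0,0,24]},{"grip":1,"offset":[-104,-75,-15],"angular":[0,0,32]},{"grip":1,"offset":[-104,-75,-15],"angular":[0,0,40]},{"grip":1,"offset":[-104,-75,-15],"angular":[0,0,48]},{"grip":1,"offset":[-104,-75,-15],"angular":[0,0,56]},{"grip":1,"offset":[-104,-75,-15],"angular":[0,0,61]},{"grip":1,"offset":[-104,-75,-15],"angular":[0,0,61]}]' 40; python3 go.py -115 -54 50 -90;  python3 needle.py n18.png; python3 prec.py n18
python3 - <<'E'
from h import *
b=snap('top'); cv2.imwrite('pics/t18.png',cv2.resize(b['pixels'][180:310,180:360,::-1],(792,572),interpolation=cv2.INTER_CUBIC))
E
```

```text
t: 28.35
tcp_pos: [0.446, 0.1972, 0.148]
tool_rot: [0.997, -0.077, 0.0, 0.0]
force: [1.1, 0.6, -0.4]
finger_gap: 0.002
stand tcp [-115.1  -53.9  148. ] jaw yaw in stand -90.0 offset [ 0.1  0.1 98. ] turn z 0.0 F [ 1.1  0.6 -0.4] t 28.35 gap 0.002 tilt [ 2.e-04 -3.e-04 -1.e+00] q [ 0.19  0.48  1.85 -0.    0.81  1.91]
stand tcp [-115.1  -53.8  148. ] jaw yaw in stand -89.9 offset [115.2 -53.2  86.1] turn z -187.9 F [-0.2  0.3  0.1] t 28.4 gap 0.001 tilt [ 2.e-04 -3.e-04 -1.e+00] q [ 0.19  0.48  1.85 -0.    0.81  1.91]
READING 3.18 contrast 4
n18 needle 1.36 centroid 2.28 strength 205
```

View pics/t18.png

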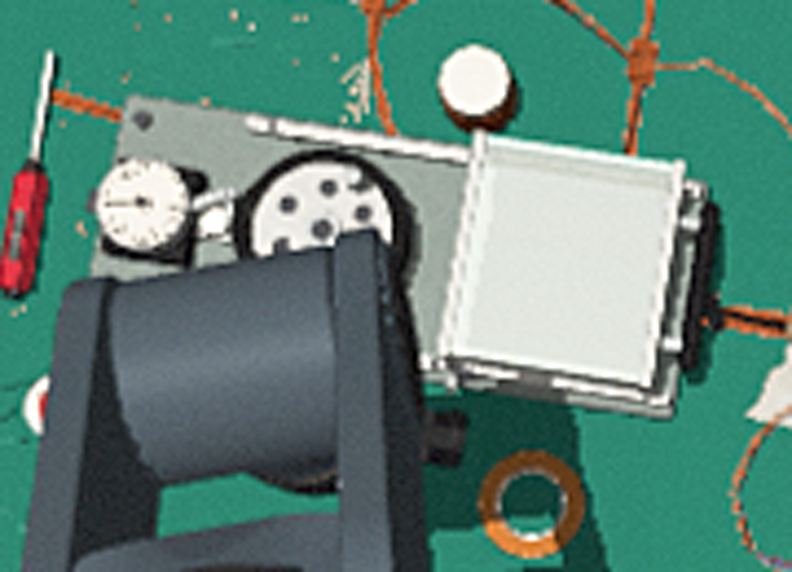

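The top view now shows the needle pointing left at (110,200), about 3.0, so still at the top. I descend and push the lever on.

```bash
python3 -m crank '[{"grip":1,"offset":[0,0,30],"angular":[0,0,0]},{"grip":1,"offset":[0,0,60],"angular":[0,0,0]},{"grip":1,"offset":[0,0,90],"angular":[0,0,0]},{"grip":1,"offset":[0,0,98],"angular":[0,0,0]},{"grip":1,"offset":[0,0,98],"angular":[0,0,0]}]'; python3 go.py -115 -54 50 -90
python3 -m crank '[{"grip":1,"offset":[0,-7,0],"angular":[0,0,0]},{"grip":1,"offset":[0,-14,0],"angular":[0,0,0]},{"grip":1,"offset":[0,-19,0],"angular":[0,0,0]},{"grip":1,"offset":[0,-24,0],"angular":[0,0,0]},{"grip":1,"offset":[0,-29,0],"angular":[0,0,0]},{"grip":1,"offset":[0,-34,0],"angular":[0,0,0]},{"grip":1,"offset":[0,-38,0],"angular":[0,0,0]},{"grip":1,"offset":[0,-42,0],"angular":[0,0,0]},{"grip":1,"offset":[0,-46,0],"angular":[0,0,0]},{"grip":1,"offset":[0,-46,0],"angular":[0,0,0]}]'; python3 go.py -115 -4 50 -90
```

```text
t: 28.95
tcp_pos: [0.4451, 0.1972, 0.0493]
tool_rot: [0.997, -0.077, -0.001, 0.0]
force: [-0.0, 0.5, 1.0]
finger_gap: -0.004
stand tcp [-116.   -54.    49.3] jaw yaw in stand -89.96 offset [ 1.   0.  -0.7] turn z 0.04 F [-0.   0.5  1. ] t 28.95 gap -0.004 tilt [-2.8e-03 -6.0e-04 -1.0e+00] q [ 0.19  0.66  1.91 -0.    0.57  1.91]
t: 29.95
tcp_pos: [0.4512, 0.2431, 0.0506]
tool_rot: [0.997, -0.076, -0.001, 0.001]
force: [-2.6, -2.4, 0.4]
finger_gap: 0.0
stand tcp [-117.    -7.7   50.6] jaw yaw in stand -89.91 offset [ 2.  -3.7  0.6] turn z 0.09 F [-2.6 -2.4  0.4] t 29.95 gap 0.0 tilt [-0.0025 -0.001  -1.    ] q [ 0.28  0.68  1.85 -0.    0.62  2.  ]
```

```bash
python3 -m crank '[{"grip":1,"offset":[0,-2,0],"angular":[0,0,0]},{"grip":1,"offset":[0,-4,0],"angular":[0,0,0]},{"grip":1,"offset":[0,-6,0],"angular":[0,0,0]},{"grip":1,"offset":[0,-6,0],"angular":[0,0,0]}]'; python3 go.py -115 -4 50 -90
```

```text
t: 30.35
tcp_pos: [0.4542, 0.2492, 0.0505]
tool_rot: [0.997, -0.077, 0.0, -0.0]
force: [-2.9, -3.3, 1.2]
finger_gap: 0.001
stand tcp [-115.    -1.3   50.5] jaw yaw in stand -89.99 offset [-0.   2.7  0.5] turn z 0.01 F [-2.9 -3.3  1.2] t 30.35 gap 0.001 tilt [ 8.e-04  3.e-04 -1.e+00] q [0.29 0.68 1.84 0.   0.62 2.01]
```

```bash
python3 -m crank '[{"grip":1,"offset":[0,-1.5,0],"angular":[0,0,0]},{"grip":1,"offset":[0,-3,0],"angular":[0,0,0]},{"grip":1,"offset":[0,-3,0],"angular":[0,0,0]}]'; python3 go.py -115 -4 50 -90
python3 -m crank '[{"grip":1,"offset":[0,-1,0],"angular":[0,0,0]},{"grip":1,"offset":[0,-2,0],"angular":[0,0,0]},{"grip":1,"offset":[0,-2,0],"angular":[0,0,0]}]'; python3 go.py -115 -4 50 -90
```

```text
t: 30.65
tcp_pos: [0.4542, 0.2499, 0.0504]
tool_rot: [0.997, -0.076, -0.0, 0.002]
force: [-1.5, -13.0, 2.9]
finger_gap: 0.002
stand tcp [-115.1   -0.6   50.4] jaw yaw in stand -89.9 offset [0.1 3.4 0.4] turn z 0.1 F [ -1.5 -13.    2.9] t 30.65 gap 0.002 tilt [-0.0011 -0.0034 -1.    ] q [ 0.29  0.68  1.83 -0.    0.63  2.02]
t: 30.95
tcp_pos: [0.4541, 0.2502, 0.0504]
tool_rot: [0.997, -0.076, -0.001, 0.003]
force: [-2.0, -18.0, 4.6]
finger_gap: -0.004
stand tcp [-115.2   -0.2   50.4] jaw yaw in stand -89.85 offset [0.2 3.8 0.4] turn z 0.15 F [ -2.  -18.    4.6] t 30.95 gap -0.004 tilt [-0.0024 -0.0058 -1.    ] q [ 0.29  0.68  1.83 -0.01  0.63  2.02]
```

The lever is hard against its on stop: 18 N and no travel. I back off, lift, check the lever and needle, and go to the guard.

```bash
python3 -m crank '[{"grip":1,"offset":[0,15,0],"angular":[0,0,0]},{"grip":1,"offset":[0,25,0],"angular":[0,0,0]},{"grip":1,"offset":[0,25,-40],"angular":[0,0,0]},{"grip":1,"offset":[0,25,-85],"angular":[0,0,0]},{"grip":1,"offset":[0,25,-110],"angular":[0,0,0]},{"grip":1,"offset":[0,70,-110],"angular":[0,0,0]},{"grip":1,"offset":[30,115,-110],"angular":[0,0,0]},{"grip":1,"offset":[60,160,-110],"angular":[0,0,0]},{"grip":1,"offset":[90,205,-110],"angular":[0,0,0]},{"grip":1,"offset":[115,250,-110],"angular":[0,0,0]}]'; python3 go.py 0 -256 55 -90; python3 needle.py n19.png; python3 prec.py n19
python3 - <<'E'
from h import *
b=snap('top');a=snap('scene')
cv2.imwrite('pics/t19.png',cv2.resize(b['pixels'][180:310,180:360,::-1],(792,572),interpolation=cv2.INTER_CUBIC))
cv2.imwrite('pics/s19.png',cv2.resize(a['pixels'][175:305,170:350,::-1],(792,572),interpolation=cv2.INTER_CUBIC))
E
```

```text
t: 31.95
tcp_pos: [0.5273, -0.0001, 0.161]
tool_rot: [0.997, -0.077, 0.002, -0.0]
force: [0.1, 1.3, -0.0]
finger_gap: 0.005
stand tcp [  -4.5 -236.4  161. ] jaw yaw in stand -90.03 offset [  3.9  19.7 106. ] turn z -0.03 F [ 0.1  1.3 -0. ] t 31.95 gap 0.005 tilt [ 4.9e-03  1.0e-04 -1.0e+00] q [-0.21  0.5   1.75  0.    0.89  1.51]
stand tcp [   1.7 -243.2  161.4] jaw yaw in stand -90.27 offset [  -4.1 -243.1   98.4] turn z -188.27 F [ 4.3 -3.6  0.9] t 32.0 gap 0.002 tilt [ 0.0118 -0.0059 -0.9999] q [-0.22  0.5   1.74 -0.    0.89  1.51]
READING 2.9 contrast 82
n19 needle 3.02 centroid 3.03 strength 54
```

View pics/t19.png

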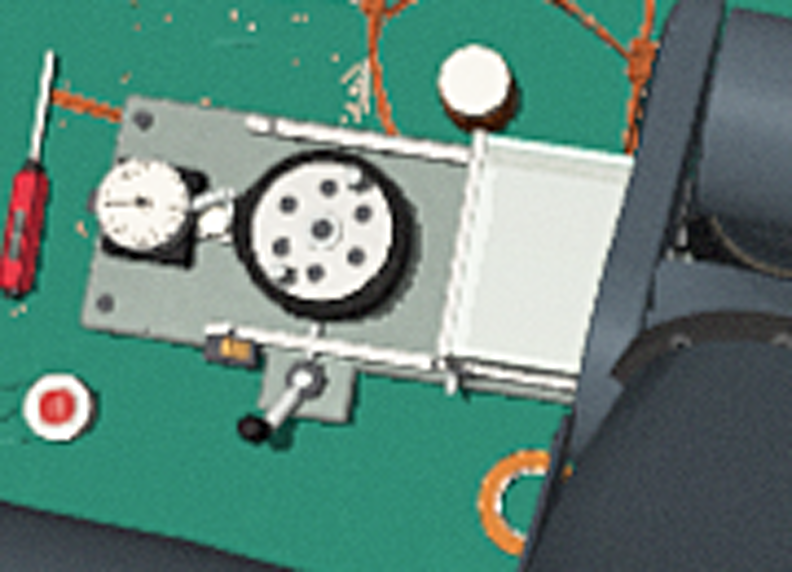

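View pics/s19.png

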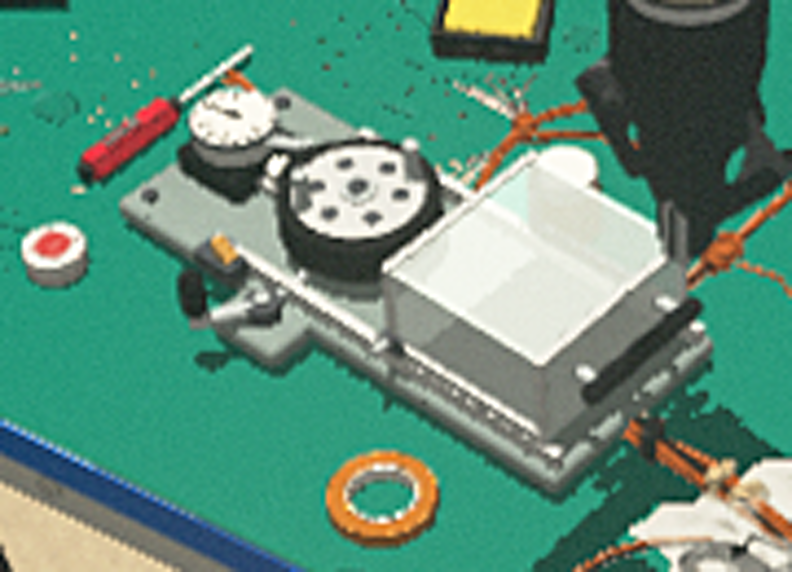

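The lever is back at its initial full-on place (knob (254,428)), the needle is at about 2.9 to 3.0, and the bystanders are unmoved. Now I lower behind the guard bar.

```bash
python3 -m crank '[{"grip":1,"offset":[0,8,0],"angular":[0,0,0]},{"grip":1,"offset":[0,12,0],"angular":[0,0,0]},{"grip":1,"offset":[0,12,0],"angular":[0,0,0]}]'; python3 go.py 0 -256 57 -90
```

```text
t: 32.4
tcp_pos: [0.5225, -0.0093, 0.1603]
tool_rot: [0.997, -0.076, -0.0, -0.0]
force: [-0.3, 0.7, -0.8]
finger_gap: -0.001
stand tcp [  -7.8 -246.2  160.3] jaw yaw in stand -89.94 offset [  7.8   9.8 103.3] turn z 0.06 F [-0.3  0.7 -0.8] t 32.4 gap -0.001 tilt [-1.e-04  2.e-04 -1.e+00] q [-0.23  0.49  1.76  0.    0.89  1.49]
```

```bash
python3 -m crank '[{"grip":1,"offset":[6,8,20],"angular":[0,0,0]},{"grip":1,"offset":[7,8,50],"angular":[0,0,0]},{"grip":1,"offset":[7,8,80],"angular":[0,0,0]},{"grip":1,"offset":[7,8,103],"angular":[0,0,0]},{"grip":1,"offset":[7,8,103],"angular":[0,0,0]},{"grip":1,"offset":[7,4,103],"angular":[0,0,0]},{"grip":1,"offset":[7,0,103],"angular":[0,0,0]},{"grip":1,"offset":[7,-4,103],"angular":[0,0,0]},{"grip":1,"offset":[7,-8,103],"angular":[0,0,0]},{"grip":1,"offset":[7,-12,103],"angular":[0,0,0]}]'; python3 go.py 0 -99 57 -90
python3 - <<'E'
from h import *
a=snap('scene')
cv2.imwrite('pics/s20.png',cv2.resize(a['pixels'][175:305,170:350,::-1],(792,572),interpolation=cv2.INTER_CUBIC))
E
```

```text
t: 33.4
tcp_pos: [0.5323, 0.0012, 0.0581]
tool_rot: [0.997, -0.077, 0.001, 0.0]
force: [0.6, -0.2, -0.2]
finger_gap: -0.002
stand tcp [ 2.000e-01 -2.343e+02  5.810e+01] jaw yaw in stand -89.98 offset [  -0.2 -135.3    1.1] turn z 0.02 F [ 0.6 -0.2 -0.2] t 33.4 gap -0.002 tilt [ 1.5e-03 -3.0e-04 -1.0e+00] q [-0.21  0.68  1.8   0.    0.67  1.52]
```

View pics/s20.png

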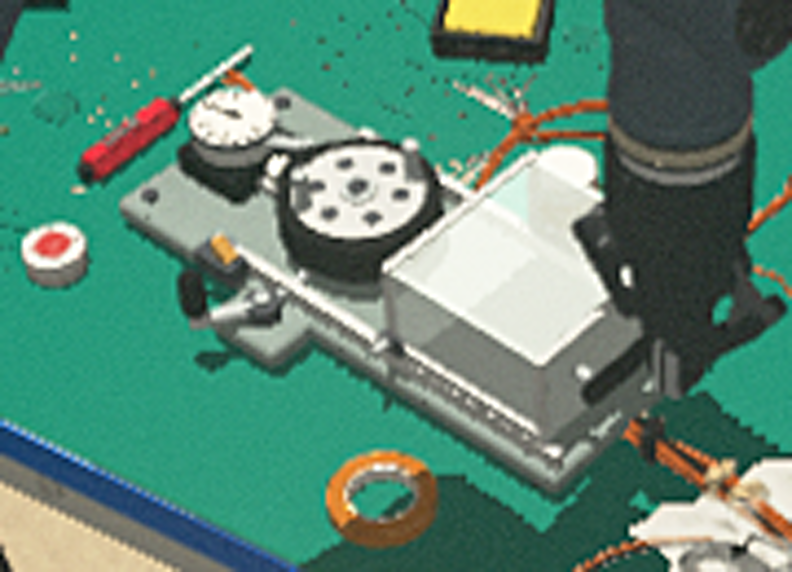

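The fingers stand behind the middle of the bar. I push smoothly.

```bash
python3 -m crank '[{"grip":1,"offset":[0,-5,0],"angular":[0,0,0]},{"grip":1,"offset":[0,-13,0],"angular":[0,0,0]},{"grip":1,"offset":[0,-21,0],"angular":[0,0,0]},{"grip":1,"offset":[0,-29,0],"angular":[0,0,0]},{"grip":1,"offset":[0,-37,0],"angular":[0,0,0]},{"grip":1,"offset":[0,-45,0],"angular":[0,0,0]},{"grip":1,"offset":[0,-53,0],"angular":[0,0,0]},{"grip":1,"offset":[0,-61,0],"angular":[0,0,0]},{"grip":1,"offset":[0,-68,0],"angular":[0,0,0]},{"grip":1,"offset":[0,-73,0],"angular":[0,0,0]}]'; python3 go.py 0 -99 57 -90
python3 - <<'E'
from h import *
a=snap('scene')
cv2.imwrite('pics/s21.png',cv2.resize(a['pixels'][175:305,170:350,::-1],(792,572),interpolation=cv2.INTER_CUBIC))
E
```

```text
t: 34.45
tcp_pos: [0.5432, 0.0737, 0.0573]
tool_rot: [0.997, -0.077, 0.0, -0.0]
force: [-0.5, -2.2, 1.4]
finger_gap: 0.002
stand tcp [-1.000e-01 -1.611e+02  5.730e+01] jaw yaw in stand -89.98 offset [  0.1 -62.1   0.3] turn z 0.02 F [-0.5 -2.2  1.4] t 34.45 gap 0.002 tilt [ 3.e-04 -0.e+00 -1.e+00] q [-0.07  0.69  1.76  0.    0.69  1.66]
```

View pics/s21.png

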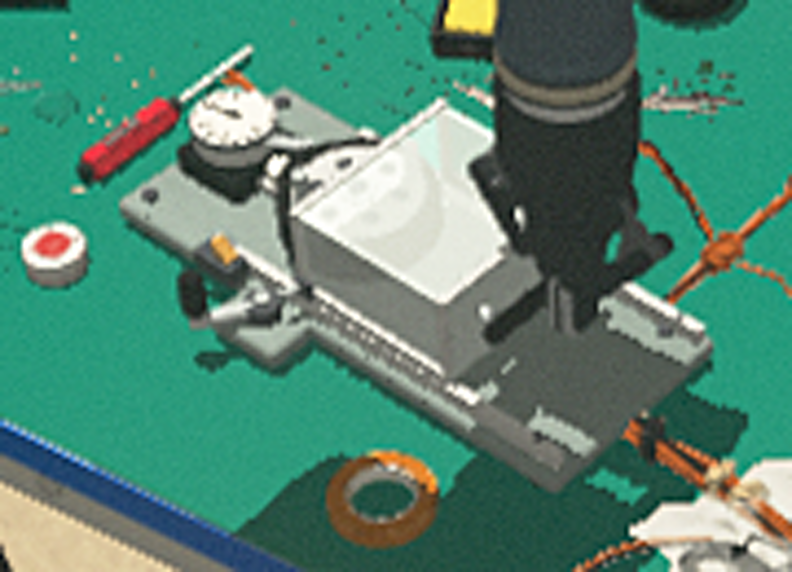

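The guard is sliding straight and the force is about 2 N. I continue to the latch.

```bash
python3 -m crank '[{"grip":1,"offset":[0,-7,0],"angular":[0,0,0]},{"grip":1,"offset":[0,-14,0],"angular":[0,0,0]},{"grip":1,"offset":[0,-21,0],"angular":[0,0,0]},{"grip":1,"offset":[0,-28,0],"angular":[0,0,0]},{"grip":1,"offset":[0,-34,0],"angular":[0,0,0]},{"grip":1,"offset":[0,-40,0],"angular":[0,0,0]},{"grip":1,"offset":[0,-45,0],"angular":[0,0,0]},{"grip":1,"offset":[0,-50,0],"angular":[0,0,0]},{"grip":1,"offset":[0,-54,0],"angular":[0,0,0]},{"grip":1,"offset":[0,-57,0],"angular":[0,0,0]}]'; python3 go.py 0 -99 57 -90
python3 -m crank '[{"grip":1,"offset":[0,-2,0],"angular":[0,0,0]},{"grip":1,"offset":[0,-3.5,0],"angular":[0,0,0]},{"grip":1,"offset":[0,-5,0],"angular":[0,0,0]},{"grip":1,"offset":[0,-5,0],"angular":[0,0,0]}]'; python3 go.py 0 -99 57 -90
```

```text
t: 35.5
tcp_pos: [0.5513, 0.1284, 0.0572]
tool_rot: [0.997, -0.076, -0.001, 0.001]
force: [-1.1, -9.6, 0.2]
finger_gap: 0.002
stand tcp [  -0.4 -105.7   57.2] jaw yaw in stand -89.92 offset [ 0.5 -6.7  0.2] turn z 0.08 F [-1.1 -9.6  0.2] t 35.5 gap 0.002 tilt [-0.0013 -0.0022 -1.    ] q [ 0.03  0.7   1.71 -0.    0.73  1.76]
t: 35.9
tcp_pos: [0.5523, 0.1345, 0.0572]
tool_rot: [0.997, -0.077, -0.0, -0.0]
force: [-1.9, -1.7, 0.2]
finger_gap: 0.005
stand tcp [ -0.4 -99.5  57.2] jaw yaw in stand -90.02 offset [ 0.4 -0.5  0.2] turn z -0.02 F [-1.9 -1.7  0.2] t 35.9 gap 0.005 tilt [-5.e-04  4.e-04 -1.e+00] q [0.04 0.71 1.71 0.   0.73 1.77]
```

The force rose to 9.6 N and then fell to 2 N, so the latch has passed. I press on gently to the stop.

```bash
python3 -m crank '[{"grip":1,"offset":[0,-1,0],"angular":[0,0,0]},{"grip":1,"offset":[0,-2,0],"angular":[0,0,0]},{"grip":1,"offset":[0,-3,0],"angular":[0,0,0]},{"grip":1,"offset":[0,-3,0],"angular":[0,0,0]}]'; python3 go.py 0 -99 57 -90
```

```text
t: 36.3
tcp_pos: [0.5531, 0.1376, 0.0573]
tool_rot: [0.997, -0.077, 0.0, -0.0]
force: [-0.4, -1.0, -0.5]
finger_gap: -0.002
stand tcp [ -0.2 -96.4  57.3] jaw yaw in stand -89.99 offset [0.2 2.6 0.3] turn z 0.01 F [-0.4 -1.  -0.5] t 36.3 gap -0.002 tilt [ 2.e-04  2.e-04 -1.e+00] q [0.05 0.71 1.7  0.   0.73 1.77]
```

```bash
python3 -m crank '[{"grip":1,"offset":[0,-1,0],"angular":[0,0,0]},{"grip":1,"offset":[0,-2,0],"angular":[0,0,0]},{"grip":1,"offset":[0,-2,0],"angular":[0,0,0]}]'; python3 go.py 0 -99 57 -90
python3 - <<'E'
from h import *
a=snap('scene')
cv2.imwrite('pics/s22.png',cv2.resize(a['pixels'][175:305,170:350,::-1],(792,572),interpolation=cv2.INTER_CUBIC))
E
```

```text
t: 36.6
tcp_pos: [0.5533, 0.1388, 0.0573]
tool_rot: [0.997, -0.077, -0.0, 0.0]
force: [-0.0, -3.5, 0.3]
finger_gap: 0.001
stand tcp [ -0.1 -95.1  57.3] jaw yaw in stand -89.98 offset [0.1 3.9 0.3] turn z 0.02 F [-0.  -3.5  0.3] t 36.6 gap 0.001 tilt [-1.e-04 -7.e-04 -1.e+00] q [ 0.05  0.71  1.7  -0.    0.73  1.78]
```

View pics/s22.png

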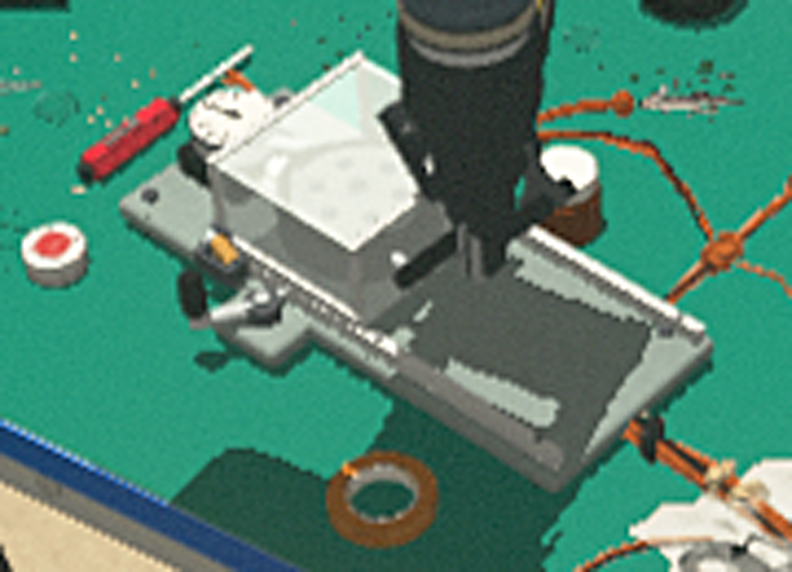

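The guard is over the wheel and the brass latch at (222,248) looks up. I press once more to feel the stop.

```bash
python3 -m crank '[{"grip":1,"offset":[0,-1,0],"angular":[0,0,0]},{"grip":1,"offset":[0,-2,0],"angular":[0,0,0]},{"grip":1,"offset":[0,-3,0],"angular":[0,0,0]},{"grip":1,"offset":[0,-3,0],"angular":[0,0,0]}]'; python3 go.py 0 -99 57 -90
```

```text
t: 37.05
tcp_pos: [0.5533, 0.1392, 0.0573]
tool_rot: [0.997, -0.076, -0.001, 0.002]
force: [-2.2, -13.1, 2.0]
finger_gap: 0.003
stand tcp [ -0.2 -94.8  57.3] jaw yaw in stand -89.88 offset [0.2 4.2 0.4] turn z 0.12 F [ -2.2 -13.1   2. ] t 37.05 gap 0.003 tilt [-0.0018 -0.0046 -1.    ] q [ 0.05  0.71  1.7  -0.01  0.74  1.78]
```

The guard is hard against its stop (13 N, no travel). I retreat and check everything.

```bash
python3 -m crank '[{"grip":1,"offset":[0,10,0],"angular":[0,0,0]},{"grip":1,"offset":[0,25,0],"angular":[0,0,0]},{"grip":1,"offset":[0,40,0],"angular":[0,0,0]},{"grip":1,"offset":[0,50,-30],"angular":[0,0,0]},{"grip":1,"offset":[0,70,-70],"angular":[0,0,0]},{"grip":1,"offset":[0,110,-110],"angular":[0,0,0]},{"grip":1,"offset":[0,150,-140],"angular":[0,0,0]},{"grip":1,"offset":[0,190,-150],"angular":[0,0,0]},{"grip":1,"offset":[0,220,-150],"angular":[0,0,0]},{"grip":1,"offset":[0,220,-150],"angular":[0,0,0]}]'; python3 needle.py n23.png; python3 prec.py n23
python3 - <<'E'
from go import *
b=snap('top');a=snap('scene')
cv2.imwrite('pics/t23.png',cv2.resize(b['pixels'][180:310,180:360,::-1],(792,572),interpolation=cv2.INTER_CUBIC))
cv2.imwrite('pics/s23.png',cv2.resize(a['pixels'][175:305,170:350,::-1],(792,572),interpolation=cv2.INTER_CUBIC))
for n,s,o in(('t',b,(180,180)),('s',a,(170,175))):
  print(n,'bar ends pred g=.141',[((proj(s,wd(np.array([x,-.077,.076])))-o+.5)*4.4-.5).round(0) for x in(-.042,.042)])
E
```

```text
t: 38.05
tcp_pos: [0.5201, -0.0795, 0.2083]
tool_rot: [0.997, -0.08, 0.001, 0.001]
force: [0.6, 0.9, 0.2]
finger_gap: -0.001
stand tcp [-1.000e-01 -3.139e+02  2.077e+02] jaw yaw in stand -90.25 offset [  -1.4 -313.4  145.8] turn z -188.25 F [-0.   0.8 -0. ] t 38.1 gap -0.002 tilt [ 1.2e-03  2.0e-04 -1.0e+00] q [-0.36  0.43  1.71  0.    1.01  1.37]
READING 2.9 contrast 81
n23 needle 3.02 centroid 3.03 strength 53
t bar ends pred g=.141 [array([443., 321.]), array([469., 173.])]
s bar ends pred g=.141 [array([403., 273.]), array([505., 193.])]
```

View pics/t23.png

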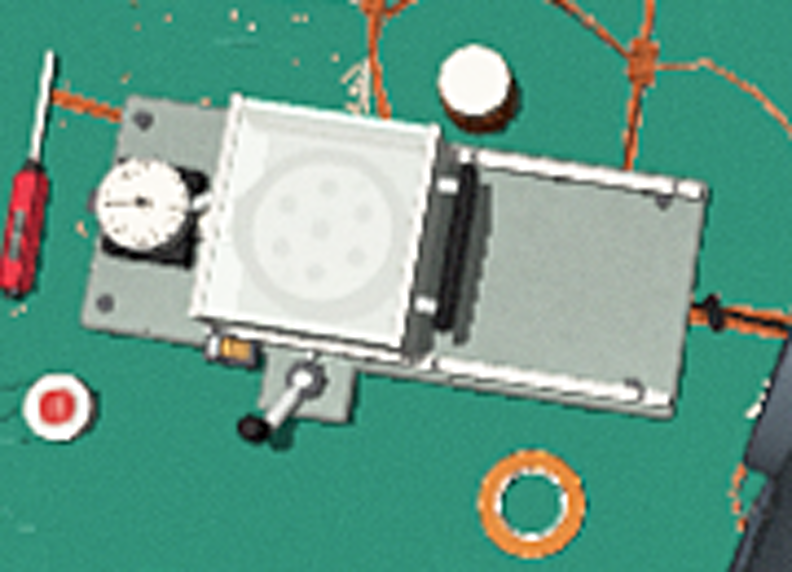

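View pics/s23.png

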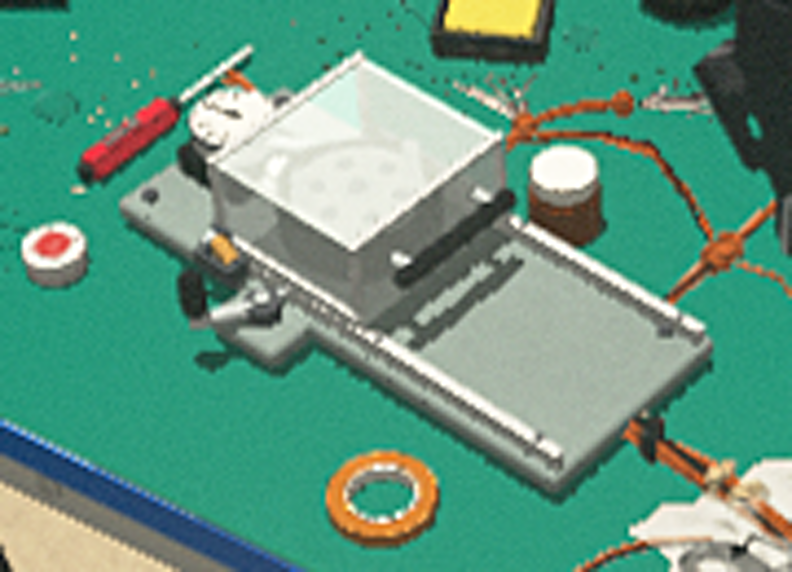

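The bar ends are at (443,320)/(469,170) and the prediction for a closed guard was (443,321)/(469,173). Latch and brake are in place, the needle is still at about 2.9 to 3.0, and all bystanders in view are in place.

```bash
python3 -c "
from station import manip
print(manip.sense()['t'],manip.sense()['force'].round(1)); print(manip.sign_off())"
```

```text
38.2 [-0.5 -0.3 -0.3]
the job is handed in; nothing more can be done
None
```

The job is done and handed in at 38.2 s of the 72 s allowed; sign-off gives no verdict.

**What I did**
- **Brake off:** I pushed the lever to its off stop, where it stopped moving at 16 N.
- **Finding the high spot:** I gripped both drive pins and turned the wheel slowly clockwise, regripping once.
    - The lesser bump, reading 1.2 to 1.4, showed about 83° clockwise from the start.
    - The high spot came at about 307°. The reading fell to about 2.7 at 11° beyond it and to about 0.2 at 32° before it.
- **Brake on:** I pushed the lever to its on stop, where it stopped moving at 18 N.
- **Guard closed:** The push force rose to about 10 N, then dropped as the latch passed. I pressed on to the stop at 13 N.

**Last checks**
- **Needle:** It had not moved after the brake and guard steps. My two readings of it disagree slightly, 2.90 and 3.02, against 2.93 expected on top of the high spot.
- **Guard and brake:** The guard bar is where a fully closed guard puts it, within about 1 mm. The lever is back where it started, fully on.
- **Latch:** It looks up in the pictures, but I judged the click from the force drop and the closed position. I did not measure the latch itself.
- **Surroundings:** The tape, jar, tinner and screwdriver look unmoved. The connector and carton were outside the last close-up views, and the arm never worked near them. The robot was clear of everything, and no contact with the indicator was seen or felt.

Between about 110° and 165° clockwise from the start, the fingers mostly hid the dial. I ruled out the high spot there from the part I could see, and the peak reading found later agrees.

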